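# Steady a rocking egg incubator, set the eggs and close it

## Robot

A 6-joint arm with a two-finger parallel gripper is mounted at the origin on the work surface. World frame = base frame: x ahead of the robot, y to its left, z up, the work surface at z = 0. Lengths are in mm, angles in degrees, forces in N, time in s.
With the tool pointing down it reaches from about 350 to 775 mm from the base axis. Payload 7.3 kg.
Tool frame: the origin (TCP) lies at the very end of the fingers, on their centre line; the grasp point (between the pads) lies 19 mm behind it; z points along the fingers, y is the line along which they close (so a half turn about z gives the same grasp; the last joint's range is limited). The gripper opens to 92 mm and grips with 3 to 60 N. Pads are 19 mm wide; open, the fingers measure 130 mm over their backs; the gripper's body (75 mm by 190 mm) begins 47 mm behind the grasp point.
Start: joints at [61.077, 19.595, 87.324, -0, 73.075, -8.365], TCP at [184.341, 491.593, 226.741] pointing down, gripper open.
Joint ranges: [-145.02, 145.02], [-44.19, 115.74], [2.07, 154.8], [-57.11, 237.11], [16.16, 152.29], [-177.93, 177.93]. Speed limits (degrees/s): [147.25, 147.25, 180, 180, 180, 180].

## Interface

Orientations are given as [roll, pitch, yaw] about the fixed x, y, z axes, in that order (R = Rz(yaw) Ry(pitch) Rx(roll)).
In Python, from rig import r, optics gives the robot as it stands.
- The arm moves only by the tool arm_command, never from a script. Its argument "increments" is a list of rows, each a list of 7 numbers: the shift along the world's x, y, z in mm, then the turn, a rotation vector about the world's x, y, z in degrees, then the finger opening in mm, from 0 to 91.8. In form: [[x, y, z, wx, wy, wz, claw], ...]. A call has 1 to 8 rows; each row is the pose to reach, as a shift and turn from the pose commanded when the call began; what a row does not reach only later rows make up. A row lasts 1/12 s, in which the tool goes at most 41.7 mm and 7.16 degrees, less where a joint would pass 70% of its speed; a pose out of reach is approached as far as the arm can. A call with a gripper value outside its range is refused whole. The fingers move at their own pace and stop on an object; "grip_force" is the grip in N (left out, the last holds). Time passes only in rows, so rows that repeat a pose let the fingers close. It gives the time, the measured TCP pose, the force, the opening and the grip force at its end, in the units of the state.
- r.state(): the state, without advancing time (a new reading comes with each control period).
- optics.camera(name): name is "scene" or "top" or "wrist"; returns a dict with "pixels" (480x640x3 uint8, red, green, blue), "K" (3x3 intrinsics, pixels), "R" (3x3) and "t" (3): a world point X has camera coordinates R X + t; the wrist camera has in their place "T_tool_cam" (4x4, takes a point from camera to tool coordinates, whose origin is the TCP and whose axes are the flange's). Camera axes: x right, y down, z forward; pixel columns grow to the right and rows downward; lengths in mm; the calibration is good to about 2 mm. The wrist camera is an equidistant fisheye: a pixel r from the principal point sees the ray r / f radians off the axis. A picture is of the moment at which its call begins: read the wrist's pose just before it. There is no depth.
- r.sign_off(): hands the job in; it is judged then, once.
The state is a dict: "t": time; "joint_positions": joint angles; "qd": joint speeds; "tau": joint torques, N m; "tool_pos": TCP position; "tool_rot": TCP orientation; "wrist_force": force on the tool from outside, world axes, zero at the start; "torque": the same for the moment, N m; "gripper_width": opening from 0.0 (shut) to 1.0 (fully open); "gripper_force": force on a finger pad.
Only numpy, scipy, OpenCV 4.12 (cv2) and the standard library are available. Lean on these libraries where they do the work, as an engineer would, in place of code of your own. Each camera call takes 0.05 s, during which the arm holds its last target. There are 200 camera calls.

## Task

The small egg incubator rocks on the table because its two front levelling feet are set wrong. First, with the lid still open and the incubator empty, screw the front feet up or down by their black knobs until it stands level and firm with all four feet carrying weight; then gently lift every egg out of the wooden tray and lay it in a cell of its own in the incubator, and finally swing the clear lid fully shut. Leave the carton, the torch and the cup alone.

Things in the scene. Friction and masses are not known exactly. Their poses are not given: they have to be found in the camera images.
- incubator: white tabletop egg incubator, loose, about 3 kg. Housing 180 (x, -78 to 102) x 226 (y) mm, 30 to 80 mm above the table. Origin: on the table plane (plane of the rear pads) below the middle of the cells; x to the rear (hinge), y to its left, z up. Feet at x = -40 (front) and +95 (rear), y = +-154 mm, on corner lugs (top at z = 47 mm). It stands level and firm when all four pads are at z = 0 in this frame.
- foot_left: front left foot: screw with a rubber pad below and a black knob on top, turning as one. Origin: centre of the unloaded pad's underside, z up. Knob round, 36 mm across, 62 to 82 mm above the origin, 25 mm free around. Clockwise from above screws the foot down (that corner rises), anticlockwise up; 4 mm per turn, drag 0.05 N m, stays as left. Starts 4.2 to 5.6 mm too short; can go 5 mm too long.
- foot_right: front right levelling foot, the same as the left one, same thread direction. It starts anywhere from 2 mm too long to 2 mm too short.
- foot_rear_left: rear left foot, fixed: rubber pad 28 mm across. Origin: centre of the unloaded pad's underside. All four pads are soft: each gives about 0.4 mm under its share of the weight, so all four still carry when one front foot is about 1 mm off.
- foot_rear_right: rear right foot, fixed, as the rear left one.
- cell_1 (a point): centre of the floor of cell 1 (front row, left) on top of the incubator, 80 mm above the table. Cells are 64 x 64 mm inside, 70 mm apart, between rails 6 mm thick and 10 mm high (rim as high). An egg lying in it has its centre 22 mm above this point.
- cell_2 (a point): centre of the floor of cell 2 (front row, middle) on top of the incubator, 80 mm above the table. Cells are 64 x 64 mm inside, 70 mm apart, between rails 6 mm thick and 10 mm high (rim as high). An egg lying in it has its centre 22 mm above this point.
- cell_3 (a point): centre of the floor of cell 3 (front row, right) on top of the incubator, 80 mm above the table. Cells are 64 x 64 mm inside, 70 mm apart, between rails 6 mm thick and 10 mm high (rim as high). An egg lying in it has its centre 22 mm above this point.
- cell_4 (a point): centre of the floor of cell 4 (rear row, left) on top of the incubator, 80 mm above the table. Cells are 64 x 64 mm inside, 70 mm apart, between rails 6 mm thick and 10 mm high (rim as high). An egg lying in it has its centre 22 mm above this point.
- cell_5 (a point): centre of the floor of cell 5 (rear row, middle) on top of the incubator, 80 mm above the table. Cells are 64 x 64 mm inside, 70 mm apart, between rails 6 mm thick and 10 mm high (rim as high). An egg lying in it has its centre 22 mm above this point.
- cell_6 (a point): centre of the floor of cell 6 (rear row, right) on top of the incubator, 80 mm above the table. Cells are 64 x 64 mm inside, 70 mm apart, between rails 6 mm thick and 10 mm high (rim as high). An egg lying in it has its centre 22 mm above this point.
- lid (a joint): clear plastic lid, 184 x 230 mm and 54 mm deep, 0.35 kg, hinged along the rear rim of the incubator. Angle in rad: 0 = shut on the rim, grows as it opens, up to 1.85; starts at 1.58 to 1.75. The hinge is stiff (0.45 N m): the lid stays at any angle and must be moved all the way, with about 4 N at the handle.
- lid_handle (a point): middle of the lid's handle: a white round bar 12 mm thick, 90 mm long, parallel to the hinge, on two posts 35 mm off the lid's front wall (29 mm gap). With the lid open it stands on top, with the lid shut in front of the incubator, 112 mm above the table. Axes turn with the lid; y lies along the bar.
- lid_hinge (a point): middle of the lid's hinge axis (its y axis is the hinge line), 90 mm above the table. The handle bar lies 219 mm in front of it and 22 mm higher when the lid is shut.
- egg_1: hen's egg, 57 mm long, 44 mm thick, 60 g. Origin: its centre; x lies along its length. It may be absent. Starts lying on its side in the wooden tray. Fragile: it cracks above 35 N.
- egg_2: hen's egg, 57 mm long, 44 mm thick, 60 g. Origin: its centre; x lies along its length. It may be absent. Starts lying on its side in the wooden tray. Fragile: it cracks above 35 N.
- egg_3: hen's egg, 57 mm long, 44 mm thick, 60 g. Origin: its centre; x lies along its length. It may be absent. Starts lying on its side in the wooden tray. Fragile: it cracks above 35 N.
- egg_4: hen's egg, 57 mm long, 44 mm thick, 60 g. Origin: its centre; x lies along its length. It may be absent. Starts lying on its side in the wooden tray. Fragile: it cracks above 35 N.
- egg_5: hen's egg, 57 mm long, 44 mm thick, 60 g. Origin: its centre; x lies along its length. It may be absent. Starts lying on its side in the wooden tray. Fragile: it cracks above 35 N.
- egg_tray: shallow wooden tray, fixed, 200 (x) x 270 (y) mm, floor 5 mm thick, rim 7 mm thick and 17 mm high above the table. Origin: centre of its underside.
- carton: bystander: closed pulp carton for six eggs, 100 x 152 x 68 mm.
- candling_torch: bystander: aluminium torch standing on its head, 42 mm across, 115 mm tall.
- water_cup: bystander: clear plastic cup, 80 mm across, 85 mm tall.
Mind the look-alikes: they are no part of the job. What is shaped like the egg_3 but green or red is not meant. What is shaped like the egg_4 but blue is not meant.

How it is judged:
By the outcome, as a careful person would: the job done as asked, in the order asked, and still so for the second after the job is handed in, with the robot touching nothing.
Of egg_1, egg_2, egg_3, egg_4, egg_5 only 3 to 5 are there at a start; the rules pass over those that are not, and their reading is None.
At some moment in a run one of incubator may be knocked a few centimetres aside while the robot is not near it.
Once in a run the grip may slacken for a moment while it holds something.
It also fails if it takes over 210 s, if anything falls off the work surface, if the arm or the gripper's body presses on something with over 40 N, if the wrist force passes 120 N, or if a joint passes its speed limit or range.

## Working session

There is one attempt and no reset: what is moved stays moved. The work goes in short steps, Python scripts to look and compute and a tool call to move; the robot and the scene stay as the last step left them, time stands still between calls to the robot, and variables do not carry over. Pictures are saved under pics/ and viewed, at most 14 in all, crops included, and the job is handed in when it is done.

Besides the shell and the picture viewer there is one more tool, called after "Request:" in YAML: its name, and indented under it one key for each argument. arm_command: Moves the arm, as the interface text tells. Its arguments: {"type":"object","properties":{"increments":{"type":"array","items":{"type":"array","items":{"type":"number"}}},"grip_force":{"type":"number"}},"required":["increments"]}

```bash
ls; mkdir -p pics
cat > h.py <<'E'
import sys; sys.path.insert(0,'.')
import numpy as np, cv2
from rig import r, optics
def snap(n,f):
    c=optics.camera(n); cv2.imwrite('pics/'+f,c['pixels'][:,:,::-1]); np.savez('pics/'+f[:-4]+'.npz',**{k:np.array(v) for k,v in c.items()}); return c
def load(f): return dict(np.load('pics/'+f+'.npz'))
def ray(c,u,v,z):
    d=np.linalg.inv(c['K'])@[u,v,1]; R=c['R'];o=-R.T@c['t']; d=R.T@d; return o+d*(z-o[2])/d[2]
def proj(c,X):
    p=c['K']@(c['R']@np.array(X,float)+c['t']); return p[:2]/p[2]
E
python3 - <<'E'
from h import *
s=r.state();print(s)
for n in('scene','top'):
    c=snap(n,n+'0.png');print(c['K'],c['R'],c['t'])
E
```

```text
pics
{'t': 0.0, 'joint_positions': array([ 6.10772377e+01,  1.96362391e+01,  8.73786737e+01, -1.70225300e-03,
        7.30760928e+01, -8.36486174e+00]), 'qd': array([ 0.01047048,  0.0602583 , -0.00804507, -0.01849893, -0.00749699,
        0.00507387]), 'tau': array([ 2.35658053e-04, -4.31244636e+01, -2.44223374e+01,  7.19522615e-02,
        5.58570900e-02, -1.06015680e-04]), 'tool_pos': array([184.13121531, 491.19341013, 226.03797697]), 'tool_rot': array([-1.79909726e+02, -1.16287411e-02,  1.59442587e+02]), 'wrist_force': array([-0.53772077,  0.34339447, -0.59384445]), 'torque': array([-0.05140992, -0.01338456,  0.05229837]), 'gripper_force': 0.0, 'gripper_width': 0.9992132975194692}
[[449.39885005   0.         323.08949069]
 [  0.         449.39885005 243.07907381]
 [  0.           0.           1.        ]] [[-0.97888532  0.20430771 -0.00647291]
 [ 0.15925452  0.74240814 -0.6507443 ]
 [-0.12814653 -0.63803488 -0.75926936]] [ 525.82135585  -59.31710551 1247.78649545]
[[522.21685491   0.         325.84686051]
 [  0.         522.21685491 239.82849383]
 [  0.           0.           1.        ]] [[ 0.02128526 -0.99963263 -0.01677941]
 [-0.99689483 -0.0199483  -0.07617592]
 [ 0.07581321  0.01834873 -0.9969532 ]] [  39.27060112  555.27791351 1179.13441235]
```

View pics/scene0.png

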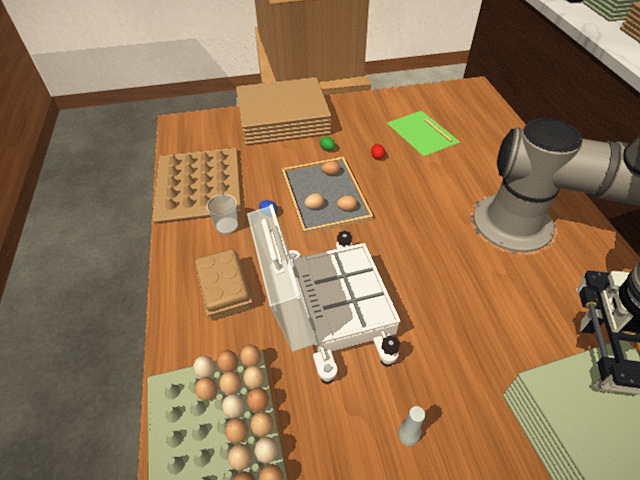

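View pics/top0.png

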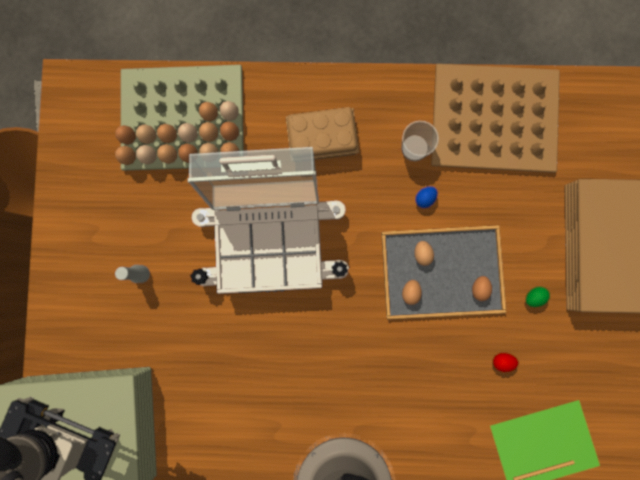

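Three eggs lie in the tray, in the top view at (425,253), (412,292) and (482,289). Look-alikes are the blue egg (426,197), green (538,297), red (505,362) and the eggs in the flat at top left. Only the brown ones inside the tray rim are wanted. The incubator knobs are at (200,277) and (339,269), and the incubator's front faces the robot.

Run:
```python
from h import *
im=cv2.imread('pics/top0.png')
a=cv2.resize(im[190:310,180:360],None,fx=4.4,fy=4.4,interpolation=cv2.INTER_CUBIC)
cv2.imwrite('pics/c1.png',a)
a=cv2.resize(im[220:325,375:515],None,fx=5,fy=5,interpolation=cv2.INTER_CUBIC)
cv2.imwrite('pics/c2.png',a)
c=load('top0')
for n,u,v,z in [('kL',200,277,82),('kR',339,269,82),('e1',425,253,27),('e2',412,292,27),('e3',482,289,27),('tr',384,236,17),('tr',500,229,17),('tr',504,313,17),('tr',390,318,17)]: print(n,ray(c,u,v,z).round(1))
```

```text
kL [463.  322.2  82. ]
kR [486.8  19.7  82. ]
e1 [ 528.4 -175.8   27. ]
e2 [ 439.3 -147.    27. ]
e3 [ 449.5 -304.8   27. ]
tr [566.2 -83.   17. ]
tr [ 587.7 -348.9   17. ]
tr [ 396.2 -357.2   17. ]
tr [379.1 -99.1  17. ]
```

View pics/c1.png

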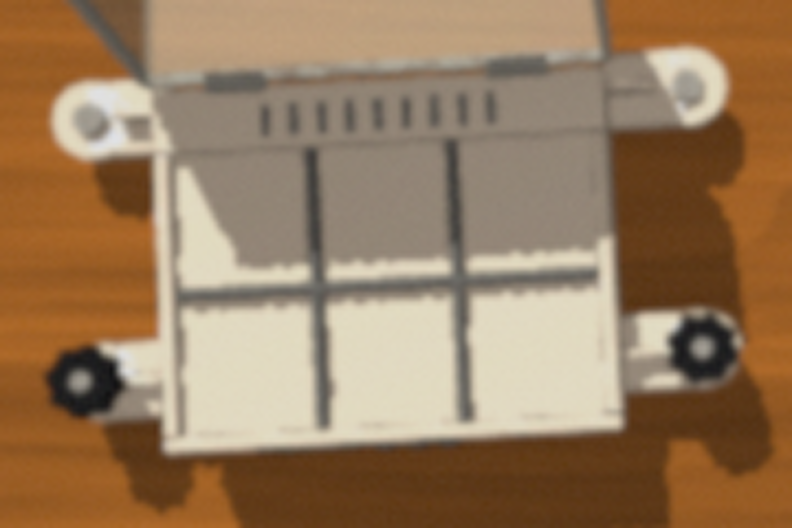

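View pics/c2.png

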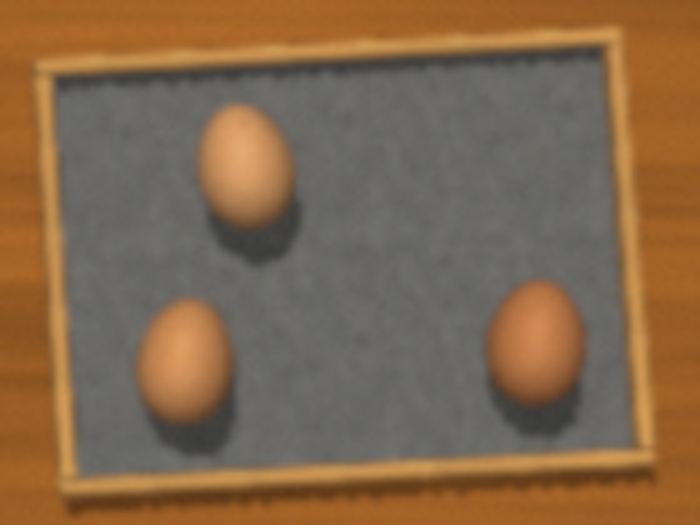

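```bash
cat >> h.py <<'E'
def incfit(c,pts):
    # pts: list of (X_inc,(u,v)); fit yaw, x, y (level) by least squares on pixels
    from scipy.optimize import least_squares
    def f(p):
        a,x,y=p; R=np.array([[np.cos(a),-np.sin(a),0],[np.sin(a),np.cos(a),0],[0,0,1]])
        return np.concatenate([proj(c,R@np.array(X,float)+[x,y,0])-uv for X,uv in pts])
    s=least_squares(f,[0,500,170]); return s.x,f(s.x)
def W(p,X):
    a,x,y=p; ca,sa=np.cos(a),np.sin(a); return np.array([ca*X[0]-sa*X[1]+x, sa*X[0]+ca*X[1]+y, X[2]])
E
python3 - <<'E'
from h import *
c=load('top0'); q=lambda u,v:np.array([u/4.4+180-.39,v/4.4+190-.39])
pts=[((-40,154,82),q(80,381)),((-40,-154,82),q(703,347)),((-78,113,90),q(165,452)),((-78,-113,90),q(622,428)),((0,35,90),q(318,289)),((0,-35,90),q(459,279)),((95,154,55),q(92,120)),((95,-154,55),q(688,88))]
p,res=incfit(c,pts);print(np.degrees(p[0]),p[1:],res.round(1))
for n,X in dict(kL=(-40,154,82),kR=(-40,-154,82),P1=(-70,95,90),P2=(-70,-95,90),P3=(45,0,80),c1=(-35,70,102),c2=(-35,0,102),c3=(-35,-70,102),c5=(35,0,102),h=(105,0,90)).items(): print(n,W(p,X).round(1))
q2=lambda u,v:(u/5+375-.4,v/5+220-.4)
for a in[((246,166),(240,103),(252,228)),((185,360),(192,298),(180,424)),((536,343),(542,280),(532,405))]:
    x=[ray(c,*q2(*b),27) for b in a]; d=x[1]-x[2]; print(((x[1]+x[2])/2).round(1),x[0].round(1),np.degrees(np.arctan2(d[1],d[0])),np.linalg.norm(d))
for b in [(45,70),(616,36),(648,458),(68,488)]: print(ray(c,*q2(*b),17).round(1))
E
```

```text
4.1547021381731 [515.76216155 174.995097  ] [ 0.6 -0.   0.2  0.4 -0.2  0.5  0.5  0.6 -0.4 -0.4 -0.2  0.2 -0.9 -0.6
  0.3 -0.6]
kL [464.7 325.7  82. ]
kR [487.   18.5  82. ]
P1 [439.1 264.7  90. ]
P2 [452.8  75.2  90. ]
P3 [560.6 178.3  80. ]
c1 [475.8 242.3 102. ]
c2 [480.9 172.5 102. ]
c3 [485.9 102.6 102. ]
c5 [550.7 177.5 102. ]
h [620.5 182.6  90. ]
[ 529.1 -173.    27. ] [ 528.8 -173.    27. ] 5.871167765970538 57.17899457533665
[ 439.8 -146.6   27. ] [ 440.2 -146.1   27. ] -4.940674667999557 57.14722608924132
[ 451.6 -304.8   27. ] [ 451.3 -304.3   27. ] -4.638858373443627 56.59549414607635
[571.8 -82.   17. ]
[ 592.6 -343.9   17. ]
[ 400.3 -357.7   17. ]
[380.9 -94.9  17. ]
```

Request:
arm_command:
  increments:
    - [20,-20,0,0,0,5,10]
    - [45,-40,0,0,0,10,5]
    - [75,-60,0,0,0,15,0]
    - [105,-75,0,0,0,20,0]
    - [140,-90,0,0,0,24,0]
    - [170,-105,0,0,0,24,0]
    - [200,-115,0,0,0,24,0]
    - [210,-120,0,0,0,24,0]
  grip_force: 20

```text
t: 0.77
tool_pos: [397.9, 369.8, 226.2]
tool_rot: [-180.0, 0.1, -176.7]
wrist_force: [0.7, -0.8, 0.1]
gripper_width: 0.472
gripper_force: 0.0
```

Request:
arm_command:
  increments:
    - [-15,0,-35,0,0,0,0]
    - [-15,0,-75,0,0,0,0]
    - [-15,0,-115,0,0,0,0]
    - [-15,0,-155,0,0,0,0]
    - [-15,0,-190,0,0,0,0]
    - [-15,0,-215,0,0,0,0]
    - [-15,0,-222,0,0,0,0]
    - [-15,0,-222,0,0,0,0]

```text
t: 1.43
tool_pos: [377.8, 370.9, 2.9]
tool_rot: [-179.9, -0.2, -176.5]
wrist_force: [-0.0, -0.3, -0.5]
gripper_width: 0.002
gripper_force: 0.0
```

Request:
arm_command:
  increments:
    - [0,0,-1.5,0,0,0,0]
    - [0,0,-3,0,0,0,0]
    - [0,0,-3,0,0,0,0]

```text
t: 1.68
tool_pos: [380.2, 372.3, 3.2]
tool_rot: [179.9, 0.1, -176.6]
wrist_force: [-0.7, 0.3, -0.1]
gripper_width: -0.001
gripper_force: 0.0
```

Request:
arm_command:
  increments:
    - [0,0,-1,0,0,0,0]
    - [0,0,-1,0,0,0,0]

```text
t: 1.85
tool_pos: [379.7, 371.9, 1.6]
tool_rot: [179.9, 0.1, -176.6]
wrist_force: [-0.1, 0.2, -0.7]
gripper_width: 0.007
gripper_force: 0.0
```

Request:
arm_command:
  increments:
    - [0,0,-0.5,0,0,0,0]
    - [0,0,-0.5,0,0,0,0]

```text
t: 2.02
tool_pos: [379.5, 371.7, 0.5]
tool_rot: [180.0, 0.0, -176.6]
wrist_force: [-0.0, 0.3, 0.4]
gripper_width: 0.006
gripper_force: 0.0
```

Request:
arm_command:
  increments:
    - [0,0,-0.5,0,0,0,0]
    - [0,0,-0.5,0,0,0,0]

```text
t: 2.18
tool_pos: [379.5, 371.7, 0.3]
tool_rot: [180.0, 0.0, -176.6]
wrist_force: [-1.2, -0.6, 4.7]
gripper_width: 0.003
gripper_force: 2.6
```

Request:
arm_command:
  increments:
    - [0,0,-0.5,0,0,0,0]
    - [0,0,-0.5,0,0,0,0]

```text
t: 2.35
tool_pos: [379.5, 371.7, 0.2]
tool_rot: [180.0, 0.0, -176.6]
wrist_force: [-2.0, -1.2, 10.9]
gripper_width: 0.006
gripper_force: 4.9
```

Request:
arm_command:
  increments:
    - [0,0,-0.5,0,0,0,0]
    - [0,0,-0.5,0,0,0,0]

```text
t: 2.52
tool_pos: [379.5, 371.7, 0.2]
tool_rot: [180.0, 0.0, -176.6]
wrist_force: [-2.6, -2.1, 14.9]
gripper_width: 0.009
gripper_force: 7.2
```

Request:
arm_command:
  increments:
    - [0,0,40,0,0,0,0]
    - [0,0,80,0,0,0,0]
    - [0,0,110,0,0,0,0]
    - [10,-25,111,0,0,0,0]
    - [30,-55,111,0,0,0,0]
    - [45,-85,111,0,0,0,0]
    - [60,-107,108,0,0,0,0]
    - [60,-107,98,0,0,0,0]

```text
t: 3.18
tool_pos: [442.7, 261.7, 98.0]
tool_rot: [180.0, 0.2, -176.8]
wrist_force: [0.2, 1.4, 0.4]
gripper_width: 0.01
gripper_force: 0.0
```

Request:
arm_command:
  increments:
    - [0,0,-2,0,0,0,0]
    - [0,0,-4,0,0,0,0]
    - [0,0,-4,0,0,0,0]
    - [0,0,-4,0,0,0,0]

```text
t: 3.52
tool_pos: [438.8, 265.5, 92.7]
tool_rot: [180.0, -0.0, -176.5]
wrist_force: [1.6, -0.4, 0.6]
gripper_width: 0.005
gripper_force: 0.0
```

Request:
arm_command:
  increments:
    - [0,0,-1,0,0,0,0]
    - [0,0,-1,0,0,0,0]

```text
t: 3.68
tool_pos: [439.0, 265.2, 91.8]
tool_rot: [180.0, 0.0, -176.5]
wrist_force: [-0.5, 0.5, 0.1]
gripper_width: 0.003
gripper_force: 0.0
```

Request:
arm_command:
  increments:
    - [0,0,-1,0,0,0,0]
    - [0,0,-1,0,0,0,0]

```text
t: 3.85
tool_pos: [439.2, 264.8, 90.7]
tool_rot: [180.0, -0.0, -176.5]
wrist_force: [-0.7, 0.2, 0.2]
gripper_width: 0.005
gripper_force: 0.0
```

Request:
arm_command:
  increments:
    - [0,0,-1,0,0,0,0]
    - [0,0,-1,0,0,0,0]

```text
t: 4.02
tool_pos: [439.3, 264.6, 89.6]
tool_rot: [180.0, -0.0, -176.6]
wrist_force: [-0.6, 0.5, 0.6]
gripper_width: 0.005
gripper_force: 0.0
```

Request:
arm_command:
  increments:
    - [0,0,-1,0,0,0,0]
    - [0,0,-1,0,0,0,0]

```text
t: 4.18
tool_pos: [439.3, 264.7, 88.7]
tool_rot: [180.0, -0.0, -176.6]
wrist_force: [-0.5, 1.0, 2.1]
gripper_width: -0.001
gripper_force: 1.0
```

Request:
arm_command:
  increments:
    - [0,0,-0.5,0,0,0,0]
    - [0,0,-0.5,0,0,0,0]

```text
t: 4.35
tool_pos: [439.1, 264.7, 88.3]
tool_rot: [180.0, -0.0, -176.6]
wrist_force: [-2.0, -0.2, 3.1]
gripper_width: 0.005
gripper_force: 1.7
```

Request:
arm_command:
  increments:
    - [0,0,-0.5,0,0,0,0]
    - [0,0,-0.5,0,0,0,0]

```text
t: 4.52
tool_pos: [439.2, 264.7, 87.8]
tool_rot: [180.0, -0.0, -176.6]
wrist_force: [-2.0, 0.4, 3.3]
gripper_width: 0.006
gripper_force: 2.1
```

Request:
arm_command:
  increments:
    - [0,0,-0.5,0,0,0,0]
    - [0,0,-0.5,0,0,0,0]

```text
t: 4.68
tool_pos: [439.3, 264.6, 87.2]
tool_rot: [180.0, -0.0, -176.6]
wrist_force: [-2.1, 0.8, 4.0]
gripper_width: 0.006
gripper_force: 2.2
```

Request:
arm_command:
  increments:
    - [0,0,-1,0,0,0,0]
    - [0,0,-1,0,0,0,0]

```text
t: 4.85
tool_pos: [439.4, 264.6, 86.1]
tool_rot: [180.0, 0.0, -176.6]
wrist_force: [-1.6, 0.6, 3.9]
gripper_width: 0.005
gripper_force: 2.2
```

Request:
arm_command:
  increments:
    - [0,0,-1,0,0,0,0]
    - [0,0,-1,0,0,0,0]

```text
t: 5.02
tool_pos: [439.2, 264.7, 85.6]
tool_rot: [180.0, -0.0, -176.6]
wrist_force: [-4.5, 0.2, 9.9]
gripper_width: 0.007
gripper_force: 4.9
```

Request:
arm_command:
  increments:
    - [0,0,-1,0,0,0,0]
    - [0,0,-1,0,0,0,0]

```text
t: 5.18
tool_pos: [439.0, 264.7, 85.2]
tool_rot: [180.0, -0.0, -176.6]
wrist_force: [-6.6, 0.2, 14.7]
gripper_width: 0.004
gripper_force: 7.7
```

Request:
arm_command:
  increments:
    - [0,0,12,0,0,0,0]
    - [2,-20,12,0,0,0,0]
    - [4,-55,12,0,0,0,0]
    - [7,-90,12,0,0,0,0]
    - [9,-125,12,0,0,0,0]
    - [11,-160,12,0,0,0,0]
    - [13.5,-189.5,12,0,0,0,0]
    - [13.5,-189.5,10,0,0,0,0]

```text
t: 5.85
tool_pos: [454.0, 70.5, 94.3]
tool_rot: [-179.9, 0.1, -176.8]
wrist_force: [1.0, -0.1, 0.0]
gripper_width: 0.005
gripper_force: 0.0
```

Request:
arm_command:
  increments:
    - [0,0,-1,0,0,0,0]
    - [0,0,-2,0,0,0,0]
    - [0,0,-2,0,0,0,0]

```text
t: 6.1
tool_pos: [452.7, 75.8, 91.9]
tool_rot: [180.0, -0.0, -176.5]
wrist_force: [-1.0, -0.6, 0.6]
gripper_width: 0.008
gripper_force: 0.0
```

Request:
arm_command:
  increments:
    - [0,0,-1,0,0,0,0]
    - [0,0,-1,0,0,0,0]

```text
t: 6.27
tool_pos: [452.7, 76.0, 91.0]
tool_rot: [180.0, -0.0, -176.5]
wrist_force: [-0.4, 0.4, 0.0]
gripper_width: -0.0
gripper_force: 0.0
```

Request:
arm_command:
  increments:
    - [0,0,-0.5,0,0,0,0]
    - [0,0,-0.5,0,0,0,0]

```text
t: 6.43
tool_pos: [452.8, 75.6, 90.7]
tool_rot: [180.0, -0.0, -176.5]
wrist_force: [0.2, 0.4, -0.4]
gripper_width: 0.003
gripper_force: 0.0
```

Request:
arm_command:
  increments:
    - [0,0,-0.5,0,0,0,0]
    - [0,0,-0.5,0,0,0,0]

```text
t: 6.6
tool_pos: [452.8, 75.2, 90.2]
tool_rot: [180.0, -0.0, -176.5]
wrist_force: [0.6, 0.7, -1.2]
gripper_width: 0.004
gripper_force: 0.0
```

Request:
arm_command:
  increments:
    - [0,0,-0.5,0,0,0,0]
    - [0,0,-0.5,0,0,0,0]

```text
t: 6.77
tool_pos: [452.9, 75.1, 89.7]
tool_rot: [180.0, 0.0, -176.6]
wrist_force: [-0.5, 0.9, 0.7]
gripper_width: 0.005
gripper_force: 0.1
```

Request:
arm_command:
  increments:
    - [0,0,-0.5,0,0,0,0]
    - [0,0,-0.5,0,0,0,0]

```text
t: 6.93
tool_pos: [452.8, 75.1, 89.4]
tool_rot: [180.0, -0.0, -176.6]
wrist_force: [-0.8, 0.4, 3.1]
gripper_width: 0.004
gripper_force: 1.9
```

Request:
arm_command:
  increments:
    - [0,0,10,0,0,0,0]
    - [15,15,12,0,0,0,0]
    - [40,40,12,0,0,0,0]
    - [65,65,12,0,0,0,0]
    - [90,90,12,0,0,0,0]
    - [108,103,12,0,0,0,0]
    - [108,103,5,0,0,0,0]
    - [108,103,-5,0,0,0,0]

```text
t: 7.6
tool_pos: [561.5, 178.7, 83.9]
tool_rot: [180.0, 0.1, -176.5]
wrist_force: [0.2, 0.1, -0.9]
gripper_width: 0.004
gripper_force: 0.0
```

Request:
arm_command:
  increments:
    - [0,0,-1,0,0,0,0]
    - [0,0,-2,0,0,0,0]
    - [0,0,-2,0,0,0,0]

```text
t: 7.85
tool_pos: [560.0, 177.3, 81.9]
tool_rot: [-180.0, -0.1, -176.6]
wrist_force: [0.3, 0.6, -0.1]
gripper_width: 0.005
gripper_force: 0.0
```

Request:
arm_command:
  increments:
    - [0,0,-1,0,0,0,0]
    - [0,0,-1,0,0,0,0]

```text
t: 8.02
tool_pos: [560.8, 177.7, 81.6]
tool_rot: [180.0, 0.0, -176.6]
wrist_force: [0.0, 0.5, 0.7]
gripper_width: 0.007
gripper_force: 0.0
```

Request:
arm_command:
  increments:
    - [0,0,-1,0,0,0,0]
    - [0,0,-1,0,0,0,0]

```text
t: 8.18
tool_pos: [560.8, 177.9, 80.4]
tool_rot: [180.0, 0.0, -176.6]
wrist_force: [-0.3, 0.2, -0.1]
gripper_width: 0.005
gripper_force: 0.0
```

Request:
arm_command:
  increments:
    - [0,0,-0.5,0,0,0,0]
    - [0,0,-0.5,0,0,0,0]

```text
t: 8.35
tool_pos: [560.9, 178.1, 79.8]
tool_rot: [180.0, 0.0, -176.6]
wrist_force: [0.1, -0.3, 0.5]
gripper_width: 0.003
gripper_force: 0.2
```

Request:
arm_command:
  increments:
    - [0,0,-0.5,0,0,0,0]
    - [0,0,-0.5,0,0,0,0]

```text
t: 8.52
tool_pos: [560.9, 178.1, 79.7]
tool_rot: [180.0, 0.0, -176.6]
wrist_force: [-1.1, -1.7, 3.7]
gripper_width: 0.003
gripper_force: 1.8
```

Request:
arm_command:
  increments:
    - [0,0,-0.5,0,0,0,0]
    - [0,0,-0.5,0,0,0,0]

```text
t: 8.68
tool_pos: [561.0, 178.1, 79.6]
tool_rot: [180.0, 0.0, -176.6]
wrist_force: [-3.2, -0.4, 6.8]
gripper_width: 0.006
gripper_force: 3.5
```

```bash
cat > spring.py <<'E'
import numpy as np
from scipy.optimize import least_squares, minimize
F=np.array([[-40,154],[-40,-154],[95,154],[95,-154]]);k=19.
def eq(eL,eR,cg,load=(0,0,0),w=33.):
    e=np.array([eL,eR,0,0]);x,y,f=load
    def U(p):
        h=p[0]+p[1]*F[:,0]/100+p[2]*F[:,1]/100; c=np.maximum(e-h,0)
        g=lambda a,b:p[0]+p[1]*a/100+p[2]*b/100
        return .5*k*(c**2).sum()+w*g(*cg)+f*g(x,y)
    return minimize(U,[-.4,0,0],method='Nelder-Mead',options=dict(xatol=1e-5,fatol=1e-8,maxiter=3000)).x
def H(p,x,y): return p[0]+p[1]*x/100+p[2]*y/100
def fit(obs,cgx=None):
    # obs: (x,y,force,dev)
    def f(q): return [H(eq(q[0],q[1],(q[2],q[3]),o[:3]),o[0],o[1])-o[3] for o in obs]+[(q[2]-24)/40,q[3]/15]
    s=least_squares(f,[-4.8,0,24,0],diff_step=.02); return s.x,np.round(f(s.x),2)
E
python3 -c "
from spring import *
obs=[(-70,95,1,-1.45),(-70,95,4,-4.2),(-70,95,10,-4.65),(-70,95,14.7,-5.05),(-70,-95,1,-.65),(-70,-95,3,-.85),(45,0,1,-.5),(45,0,3.7,-.55),(45,0,6.8,-.65)]
print(*fit(obs))"
```

```text
[-4.21300217e+00 -1.51840472e-17  4.35572865e+01  0.00000000e+00] [-0.02 -0.1  -0.01  0.1  -0.33 -0.31 -0.23 -0.23 -0.2   0.49  0.  ]
```

```bash
sed -i 's/def f(q): return/def f(q):\n        q=np.array(q)-[10,10,0,100]\n        return/; s/\[-4.8,0,24,0\],diff_step=.02); return s.x,/[5.2,10,24,100],diff_step=.01); return s.x-[10,10,0,100],/' spring.py
python3 -c "
from spring import *
obs=[(-70,95,1,-1.45),(-70,95,4,-4.2),(-70,95,10,-4.65),(-70,95,14.7,-5.05),(-70,-95,1,-.65),(-70,-95,3,-.85),(45,0,1,-.5),(45,0,3.7,-.55),(45,0,6.8,-.65)]
print(*fit(obs))"
```

```text
[-4.11623466  0.41309    32.53825743 -0.16853914] [ 0.17 -0.1  -0.01  0.11 -0.06 -0.03 -0.11 -0.12 -0.08  0.21 -0.01]
```

Request:
arm_command:
  increments:
    - [0,0,30,0,0,0,20]
    - [-10,15,60,0,0,7,40]
    - [-25,35,61,0,0,14,60]
    - [-40,60,61,0,0,21,60]
    - [-55,85,61,0,0,28,60]
    - [-70,110,61,0,0,35,60]
    - [-85,130,61,0,0,42,60]
    - [-96,147.5,61,0,0,49,60]

```text
t: 9.35
tool_pos: [463.4, 327.0, 139.5]
tool_rot: [180.0, -0.0, -127.2]
wrist_force: [0.1, 0.0, -0.2]
gripper_width: 0.539
gripper_force: 0.0
```

Request:
arm_command:
  increments:
    - [0,0,0,0,0,7,60]
    - [0,0,0,0,0,14,60]
    - [0,0,0,0,0,21,60]
    - [0,0,0,0,0,28,60]
    - [0,0,0,0,0,35,60]
    - [0,0,0,0,0,41.5,60]
    - [0,0,0,0,0,41.5,60]

```text
t: 9.93
tool_pos: [464.8, 325.6, 139.5]
tool_rot: [180.0, -0.0, -85.8]
wrist_force: [0.2, 0.9, 0.0]
gripper_width: 0.654
gripper_force: 0.0
```

Run:
```python
from h import *
s=r.state();print(s['tool_pos'],s['tool_rot'],s['joint_positions'])
c=snap('wrist','w1.png');print(c['K'],c['T_tool_cam'])
```

```text
[464.77741445 325.63557025 139.49332476] [ 1.79984043e+02 -4.61420724e-03 -8.58196517e+01] [ 2.72780165e+01  2.86314204e+01  8.76240162e+01  2.24697922e-03
  6.37610510e+01 -1.56903325e+02]
[[371.64829954   0.         323.86263826]
 [  0.         371.64829954 239.25638997]
 [  0.           0.           1.        ]] [[ 4.73121370e-04 -9.64221459e-01 -2.65097632e-01  7.20641866e+01]
 [ 9.99998834e-01  7.13443501e-05  1.52520814e-03  9.31556313e-01]
 [-1.45172520e-03 -2.65098045e-01  9.64220369e-01 -1.57860158e+02]
 [ 0.00000000e+00  0.00000000e+00  0.00000000e+00  1.00000000e+00]]
```

View pics/w1.png

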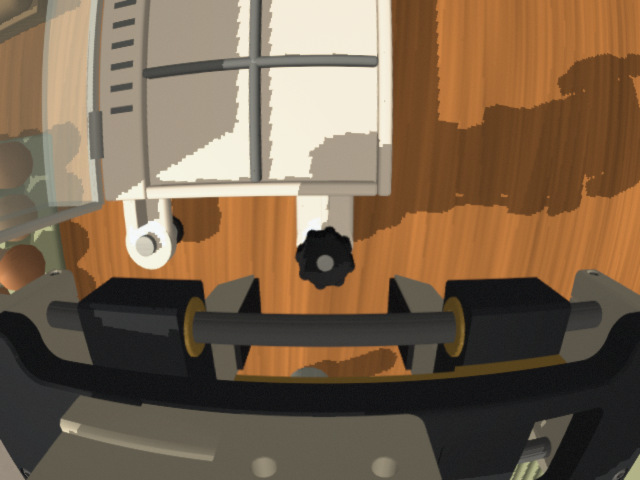

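The wrist view shows the left knob at (325,263), between the open fingers. I'll check its world position.

```bash
cat >> h.py <<'E'
from scipy.spatial.transform import Rotation as Ro
def wray(c,s,u,v,z):
    K=c['K'];d=np.array([u-K[0,2],v-K[1,2]]);rr=np.hypot(*d);th=rr/K[0,0]
    v3=np.array([*(np.sin(th)*d/max(rr,1e-9)),np.cos(th)]);T=c['T_tool_cam'];R=Ro.from_euler('xyz',s['tool_rot'],degrees=True).as_matrix()
    o=R@T[:3,3]+s['tool_pos'];w=R@T[:3,:3]@v3;return o+w*(z-o[2])/w[2]
E
python3 - <<'E'
from h import *
s=dict(tool_pos=np.array([464.777,325.636,139.5]),tool_rot=[180,0,-85.82]);c=load('w1')
print(wray(c,s,325,263,84),wray(c,s,146,245,50),wray(c,s,391,192,90))
E
```

```text
[462.7035959  327.02877348  84.        ] [596.6856676  335.70611214  50.        ] [428.61423083 279.97396819  90.        ]
```

Request:
arm_command:
  increments:
    - [-1,0.7,-35,0,0,0,60]
    - [-1,0.7,-65,0,0,0,60]
    - [-1,0.7,-80,0,0,0,60]
    - [-1,0.7,-82.5,0,0,0,60]
    - [-1,0.7,-82.5,0,0,0,30]
    - [-1,0.7,-82.5,0,0,0,30]
    - [-1,0.7,-82.5,0,0,0,30]
    - [-1,0.7,-82.5,0,0,0,30]
  grip_force: 12

```text
t: 10.65
tool_pos: [464.7, 326.7, 58.7]
tool_rot: [-179.9, 0.1, -86.1]
wrist_force: [0.7, -0.5, 0.5]
gripper_width: 0.419
gripper_force: 0.0
```

Request:
arm_command:
  increments:
    - [0,0,0,0,0,0,30]
    - [0,0,0,0,0,0,30]

```text
t: 10.82
tool_pos: [464.2, 326.7, 58.2]
tool_rot: [-179.9, 0.1, -86.1]
wrist_force: [-1.0, 1.2, 2.7]
gripper_width: 0.388
gripper_force: 12.0
```

Request:
arm_command:
  increments:
    - [0,0,0,0,0,-7,30]
    - [0,0,-0.1,0,0,-14,30]
    - [0,0,-0.2,0,0,-21,30]
    - [0,0,-0.3,0,0,-28,30]
    - [0,0,-0.4,0,0,-35,30]
    - [0,0,-0.5,0,0,-42,30]
    - [0,0,-0.6,0,0,-49,30]
    - [0,0,-0.6,0,0,-56,30]

```text
t: 11.48
tool_pos: [463.8, 326.8, 57.5]
tool_rot: [180.0, 0.1, -142.4]
wrist_force: [-2.6, 1.5, 4.4]
gripper_width: 0.39
gripper_force: 12.0
```

Request:
arm_command:
  increments:
    - [0,0,0,0,0,-7,30]
    - [0,0,-0.1,0,0,-14,30]
    - [0,0,-0.2,0,0,-21,30]
    - [0,0,-0.3,0,0,-28,30]
    - [0,0,-0.4,0,0,-35,30]
    - [0,0,-0.5,0,0,-42,30]
    - [0,0,-0.6,0,0,-49,30]
    - [0,0,-0.6,0,0,-56,30]

```text
t: 12.15
tool_pos: [463.7, 327.2, 56.9]
tool_rot: [179.9, 0.0, 161.6]
wrist_force: [-2.5, 2.9, 3.8]
gripper_width: 0.388
gripper_force: 12.0
```

Request:
arm_command:
  increments:
    - [0,0,0,0,0,-7,30]
    - [0,0,-0.1,0,0,-14,30]
    - [0,0,-0.2,0,0,-21,30]
    - [0,0,-0.3,0,0,-28,30]
    - [0,0,-0.4,0,0,-35,30]
    - [0,0,-0.5,0,0,-42,30]
    - [0,0,-0.6,0,0,-49,30]
    - [0,0,-0.6,0,0,-56,30]

```text
t: 12.82
tool_pos: [464.1, 327.4, 56.4]
tool_rot: [179.9, -0.1, 105.6]
wrist_force: [-1.8, 3.7, 3.2]
gripper_width: 0.39
gripper_force: 12.0
```

Request:
arm_command:
  increments:
    - [0,0,0,0,0,-7,30]
    - [0,0,-0.1,0,0,-14,30]
    - [0,0,-0.2,0,0,-21,30]
    - [0,0,-0.3,0,0,-28,30]
    - [0,0,-0.4,0,0,-35,30]
    - [0,0,-0.5,0,0,-42,30]
    - [0,0,-0.6,0,0,-49,30]
    - [0,0,-0.6,0,0,-56,30]

```text
t: 13.48
tool_pos: [464.5, 327.3, 55.8]
tool_rot: [180.0, -0.2, 49.6]
wrist_force: [-0.6, 3.4, 2.6]
gripper_width: 0.391
gripper_force: 12.0
```

Request:
arm_command:
  increments:
    - [0,0,0,0,0,-7,30]
    - [0,0,0,0,0,-14,30]
    - [0,0,0,0,0,-21,30]
    - [0,0,0,0,0,-28,30]
    - [0,0,0,0,0,-35,30]
    - [0,0,0,0,0,-42,30]
    - [0,0,0,0,0,-49,30]
    - [0,0,0,0,0,-56,30]

```text
t: 14.15
tool_pos: [464.6, 327.0, 55.5]
tool_rot: [-179.9, -0.1, -6.4]
wrist_force: [0.4, 2.0, -0.1]
gripper_width: 0.387
gripper_force: 12.0
```

Request:
arm_command:
  increments:
    - [0,0,0,0,0,-7,30]
    - [0,0,0,0,0,-14,30]
    - [0,0,0,0,0,-21,30]
    - [0,0,0,0,0,-28,30]
    - [0,0,0,0,0,-35,30]
    - [0,0,0,0,0,-35,30]
    - [0,0,0,0,0,-35,30]

```text
t: 14.73
tool_pos: [464.2, 326.9, 55.3]
tool_rot: [-179.9, -0.0, -40.9]
wrist_force: [0.1, 4.2, 0.2]
gripper_width: 0.39
gripper_force: 12.0
```

Request:
arm_command:
  increments:
    - [0,0,0,0,0,0,46]
    - [0,0,0,0,0,0,46]
    - [0,0,12,0,0,0,46]
    - [0,0,35,0,0,0,46]
    - [0,0,36,0,0,7,46]
    - [0,0,36,0,0,14,46]
    - [0,0,36,0,0,21,46]
    - [0,0,36,0,0,28,46]

```text
t: 15.4
tool_pos: [463.7, 325.8, 90.9]
tool_rot: [179.9, 0.0, -12.6]
wrist_force: [0.1, -0.3, -0.7]
gripper_width: 0.501
gripper_force: 0.0
```

Request:
arm_command:
  increments:
    - [0,0,0,0,0,7,46]
    - [0,0,0,0,0,14,46]
    - [0,0,0,0,0,21,46]
    - [0,0,0,0,0,28,46]
    - [0,0,0,0,0,35,46]
    - [0,0,0,0,0,42,46]
    - [0,0,0,0,0,42,46]

```text
t: 15.98
tool_pos: [463.7, 325.8, 90.7]
tool_rot: [180.0, 0.1, 29.3]
wrist_force: [0.1, -0.5, -0.2]
gripper_width: 0.5
gripper_force: 0.0
```

Request:
arm_command:
  increments:
    - [0,0,-20,0,0,0,46]
    - [0,0,-34,0,0,0,46]
    - [0,0,-35,0,0,0,46]
    - [0,0,-35,0,0,0,46]
    - [0,0,-35,0,0,0,30]
    - [0,0,-35,0,0,0,30]
    - [0,0,-35,0,0,0,30]
    - [0,0,-35,0,0,0,30]

```text
t: 16.65
tool_pos: [463.5, 326.5, 55.9]
tool_rot: [-180.0, 0.0, 28.9]
wrist_force: [-1.6, 3.3, 0.5]
gripper_width: 0.389
gripper_force: 12.0
```

Request:
arm_command:
  increments:
    - [0,0,0,0,0,-7,30]
    - [0,0,0,0,0,-14,30]
    - [0,0,0,0,0,-21,30]
    - [0,0,0,0,0,-28,30]
    - [0,0,0,0,0,-35,30]
    - [0,0,0,0,0,-42,30]
    - [0,0,0,0,0,-49,30]
    - [0,0,0,0,0,-56,30]

```text
t: 17.32
tool_pos: [463.6, 327.2, 55.7]
tool_rot: [-179.9, 0.0, -27.4]
wrist_force: [-0.4, 7.5, -3.3]
gripper_width: 0.392
gripper_force: 12.0
```

Request:
arm_command:
  increments:
    - [0,0,0,0,0,-7,30]
    - [0,0,0,0,0,-7,30]
    - [0,0,0,0,0,-7,46]
    - [0,0,0,0,0,-7,46]
    - [0,0,15,0,0,-7,46]
    - [0,0,50,0,0,-7,46]
    - [0,0,50,0,0,-7,30]

```text
t: 17.9
tool_pos: [466.7, 327.2, 111.1]
tool_rot: [-179.6, -0.3, -34.1]
wrist_force: [0.7, 0.8, 1.7]
gripper_width: 0.466
gripper_force: 0.0
```

Request:
arm_command:
  increments:
    - [0,-5,8,0,0,7,0]
    - [-5,-20,8,0,0,14,0]
    - [-12,-35,8,0,0,21,0]
    - [-24.5,-55,8,0,0,28,0]
    - [-24.5,-61.5,8,0,0,35,0]
    - [-24.5,-61.5,5,0,0,38,0]
    - [-24.5,-61.5,-5,0,0,38,0]
    - [-24.5,-61.5,-12,0,0,38,0]

```text
t: 18.57
tool_pos: [439.5, 264.4, 93.3]
tool_rot: [180.0, -0.0, 3.8]
wrist_force: [0.2, 0.8, -0.1]
gripper_width: 0.008
gripper_force: 0.0
```

Request:
arm_command:
  increments:
    - [0,0,-1,0,0,0,0]
    - [0,0,-2,0,0,0,0]
    - [0,0,-2,0,0,0,0]

```text
t: 18.82
tool_pos: [439.3, 264.9, 91.4]
tool_rot: [180.0, 0.0, 3.9]
wrist_force: [0.1, -0.5, 0.2]
gripper_width: 0.007
gripper_force: 0.0
```

Request:
arm_command:
  increments:
    - [0,0,-1,0,0,0,0]
    - [0,0,-1,0,0,0,0]

```text
t: 18.98
tool_pos: [439.4, 265.0, 90.8]
tool_rot: [180.0, -0.0, 3.9]
wrist_force: [-1.0, -0.9, 0.5]
gripper_width: 0.009
gripper_force: 0.0
```

Request:
arm_command:
  increments:
    - [0,0,-0.5,0,0,0,0]
    - [0,0,-0.5,0,0,0,0]

```text
t: 19.15
tool_pos: [439.4, 264.9, 90.4]
tool_rot: [180.0, -0.0, 3.9]
wrist_force: [0.4, 0.0, 0.7]
gripper_width: 0.004
gripper_force: 0.0
```

Request:
arm_command:
  increments:
    - [0,0,-0.5,0,0,0,0]
    - [0,0,-0.5,0,0,0,0]

```text
t: 19.32
tool_pos: [439.3, 264.8, 89.9]
tool_rot: [180.0, -0.0, 3.9]
wrist_force: [0.1, 0.9, -1.0]
gripper_width: 0.008
gripper_force: 0.0
```

Request:
arm_command:
  increments:
    - [0,0,-0.5,0,0,0,0]
    - [0,0,-0.5,0,0,0,0]

```text
t: 19.48
tool_pos: [439.3, 264.8, 89.6]
tool_rot: [-180.0, -0.0, 3.9]
wrist_force: [-1.5, -0.1, 2.6]
gripper_width: 0.005
gripper_force: 1.7
```

Request:
arm_command:
  increments:
    - [0,0,-0.5,0,0,0,0]
    - [0,0,-0.5,0,0,0,0]

```text
t: 19.65
tool_pos: [439.3, 264.8, 89.4]
tool_rot: [-180.0, -0.0, 3.9]
wrist_force: [-2.8, -0.3, 8.0]
gripper_width: 0.009
gripper_force: 3.5
```

Request:
arm_command:
  increments:
    - [0,0,-0.5,0,0,0,0]
    - [0,0,-0.5,0,0,0,0]

```text
t: 19.82
tool_pos: [439.3, 264.9, 89.2]
tool_rot: [-180.0, -0.0, 3.9]
wrist_force: [-3.5, -0.8, 9.5]
gripper_width: 0.005
gripper_force: 5.0
```

Request:
arm_command:
  increments:
    - [0,0,8,0,0,0,0]
    - [2,-20,8,0,0,0,0]
    - [4,-55,8,0,0,0,0]
    - [7,-90,8,0,0,0,0]
    - [9,-125,8,0,0,0,0]
    - [11,-160,8,0,0,0,0]
    - [13.5,-189.5,8,0,0,0,0]
    - [13.5,-189.5,4,0,0,0,0]

```text
t: 20.48
tool_pos: [454.1, 71.1, 93.1]
tool_rot: [179.9, -0.1, 3.7]
wrist_force: [0.2, 0.0, -0.1]
gripper_width: 0.001
gripper_force: 0.0
```

Request:
arm_command:
  increments:
    - [0,0,-1,0,0,0,0]
    - [0,0,-2,0,0,0,0]
    - [0,0,-2,0,0,0,0]

```text
t: 20.73
tool_pos: [452.6, 76.1, 90.2]
tool_rot: [-180.0, 0.0, 4.0]
wrist_force: [0.1, 0.8, -0.4]
gripper_width: 0.005
gripper_force: 0.0
```

Request:
arm_command:
  increments:
    - [0,0,-0.5,0,0,0,0]
    - [0,0,-0.5,0,0,0,0]
    - [0,0,-0.5,0,0,0,0]

```text
t: 20.98
tool_pos: [452.8, 76.1, 90.0]
tool_rot: [-180.0, -0.0, 4.0]
wrist_force: [-1.1, 1.2, 1.8]
gripper_width: 0.008
gripper_force: 0.8
```

Request:
arm_command:
  increments:
    - [0,0,-0.5,0,0,0,0]
    - [0,0,-0.5,0,0,0,0]
    - [0,0,-0.5,0,0,0,0]

```text
t: 21.23
tool_pos: [452.8, 76.0, 89.7]
tool_rot: [-180.0, -0.0, 4.0]
wrist_force: [-2.4, 3.3, 5.9]
gripper_width: 0.005
gripper_force: 2.9
```

Request:
arm_command:
  increments:
    - [0,0,-0.5,0,0,0,0]
    - [0,0,-0.5,0,0,0,0]
    - [0,0,-0.5,0,0,0,0]

```text
t: 21.48
tool_pos: [452.7, 76.0, 89.5]
tool_rot: [-180.0, -0.0, 4.0]
wrist_force: [-2.4, 3.1, 9.5]
gripper_width: 0.009
gripper_force: 4.6
```

Request:
arm_command:
  increments:
    - [0,0,10,0,0,0,0]
    - [15,15,12,0,0,0,0]
    - [40,40,12,0,0,0,0]
    - [65,65,12,0,0,0,0]
    - [90,90,12,0,0,0,0]
    - [108,103,12,0,0,0,0]
    - [108,103,5,0,0,0,0]
    - [108,103,-4.5,0,0,0,0]

```text
t: 22.15
tool_pos: [561.4, 179.1, 83.9]
tool_rot: [180.0, -0.1, 4.0]
wrist_force: [-0.0, 0.5, -0.0]
gripper_width: 0.004
gripper_force: 0.0
```

Request:
arm_command:
  increments:
    - [0,0,-1,0,0,0,0]
    - [0,0,-2,0,0,0,0]
    - [0,0,-2,0,0,0,0]
    - [0,0,-2,0,0,0,0]

```text
t: 22.48
tool_pos: [560.6, 177.7, 82.7]
tool_rot: [180.0, -0.0, 3.9]
wrist_force: [0.7, 0.6, 0.7]
gripper_width: 0.006
gripper_force: 0.0
```

Request:
arm_command:
  increments:
    - [0,0,-1,0,0,0,0]
    - [0,0,-1,0,0,0,0]
    - [0,0,-1,0,0,0,0]

```text
t: 22.73
tool_pos: [560.9, 178.1, 81.7]
tool_rot: [180.0, -0.0, 3.9]
wrist_force: [-0.7, -0.4, -1.0]
gripper_width: 0.002
gripper_force: 0.0
```

Request:
arm_command:
  increments:
    - [0,0,-0.5,0,0,0,0]
    - [0,0,-0.5,0,0,0,0]
    - [0,0,-0.5,0,0,0,0]

```text
t: 22.98
tool_pos: [560.8, 178.3, 80.9]
tool_rot: [180.0, -0.0, 3.9]
wrist_force: [0.1, -0.8, 0.1]
gripper_width: 0.005
gripper_force: 0.0
```

Request:
arm_command:
  increments:
    - [0,0,-0.5,0,0,0,0]
    - [0,0,-0.5,0,0,0,0]
    - [0,0,-0.5,0,0,0,0]

```text
t: 23.23
tool_pos: [560.8, 178.3, 80.3]
tool_rot: [180.0, 0.0, 3.9]
wrist_force: [1.2, -0.1, -0.1]
gripper_width: 0.004
gripper_force: 0.0
```

Request:
arm_command:
  increments:
    - [0,0,-0.5,0,0,0,0]
    - [0,0,-0.5,0,0,0,0]
    - [0,0,-0.5,0,0,0,0]

```text
t: 23.48
tool_pos: [560.9, 178.3, 79.9]
tool_rot: [180.0, -0.0, 3.9]
wrist_force: [-0.5, 0.2, -0.1]
gripper_width: 0.001
gripper_force: 0.4
```

Request:
arm_command:
  increments:
    - [0,0,-0.5,0,0,0,0]
    - [0,0,-0.5,0,0,0,0]
    - [0,0,-0.5,0,0,0,0]

```text
t: 23.73
tool_pos: [561.0, 178.3, 79.8]
tool_rot: [180.0, -0.0, 3.9]
wrist_force: [-1.6, -0.4, 5.9]
gripper_width: 0.005
gripper_force: 2.5
```

Request:
arm_command:
  increments:
    - [0,0,-0.5,0,0,0,0]
    - [0,0,-0.5,0,0,0,0]
    - [0,0,-0.5,0,0,0,0]

```text
t: 23.98
tool_pos: [561.0, 178.3, 79.7]
tool_rot: [180.0, -0.0, 3.9]
wrist_force: [-2.3, 0.1, 8.5]
gripper_width: 0.003
gripper_force: 4.1
```

```bash
python3 -c "
from spring import *
obs=[(-70,95,1,-1.45),(-70,95,4,-4.2),(-70,95,10,-4.65),(-70,95,14.7,-5.05),(-70,-95,1,-.65),(-70,-95,3.3,-.85),(45,0,1,-.45),(45,0,3.7,-.55),(45,0,6.8,-.65)]
ob2=[(-70,95,3.2,-.65),(-70,95,7,-.85),(-70,95,10,-1.05),(-70,-95,1.6,-.25),(-70,-95,5.9,-.55),(-70,-95,9.3,-.75),(45,0,.8,-.35),(45,0,5.3,-.45),(45,0,8.3,-.55)]
print(*fit(ob2))
def f(q):
    eL,eR,cx,cy,dz,tl=np.array(q)-[10,10,0,100,10,11]
    return [H(eq(eL,eR,(cx,cy),o[:3]),o[0],o[1])-o[3]+dz for o in obs]+[H(eq(eL+tl,eR,(cx,cy),o[:3]),o[0],o[1])-o[3]+dz for o in ob2]+[(cx-28)/40,(cy-100*0)/15,dz,(tl-4.2)*2]
s=least_squares(f,[5.5,10.3,28,100,10,15],diff_step=.01);print(s.x-[10,10,0,100,10,11],np.round(s.fun,2))
"
```

```text
[-3.97000301e-01  5.16059103e-01  2.35072167e+01 -9.53339993e-05] [-0.04 -0.01  0.05 -0.08  0.02  0.07 -0.07 -0.03  0.03 -0.01 -0.  ]
[-4.36458145  0.22990835 34.86649389 -0.3692398   0.10166877  4.08369093] [ 0.12 -0.25 -0.16 -0.04 -0.13 -0.13 -0.12 -0.07 -0.04  0.13  0.16  0.22
 -0.04  0.06  0.11 -0.02  0.02  0.08  0.17 -0.02  0.1  -0.23]
```

Request:
arm_command:
  increments:
    - [0,0,30,0,0,0,20]
    - [-10,-15,50,0,0,7,40]
    - [-20,-40,50,0,0,14,60]
    - [-30,-65,50,0,0,21,60]
    - [-45,-90,50,0,0,28,60]
    - [-60,-115,50,0,0,35,60]
    - [-70,-140,50,0,0,42,60]
    - [-75,-159,50,0,0,49,60]

```text
t: 24.65
tool_pos: [484.3, 17.9, 128.6]
tool_rot: [-180.0, 0.0, 53.3]
wrist_force: [0.2, 0.8, 0.4]
gripper_width: 0.539
gripper_force: 0.0
```

Request:
arm_command:
  increments:
    - [0,0,-10,0,0,7,60]
    - [0,0,-10,0,0,11,60]
    - [0,0,-10,0,0,11,60]
    - [0,0,-10,0,0,11,60]

```text
t: 24.98
tool_pos: [485.9, 19.2, 118.7]
tool_rot: [180.0, 0.0, 63.8]
wrist_force: [-0.5, 0.1, -0.1]
gripper_width: 0.655
gripper_force: 0.0
```

Run:
```python
from h import *
s=r.state();print(s['tool_pos'],s['tool_rot'],s['joint_positions'])
c=snap('wrist','w2.png')
im=c['pixels'][:,:,::-1];cv2.imwrite('pics/w2c.png',cv2.resize(im[180:330,220:430],None,fx=3,fy=3,interpolation=cv2.INTER_CUBIC))
```

```text
[485.88457277  19.24410017 118.73601082] [1.79998079e+02 1.80660054e-04 6.37956685e+01] [-6.77090124e+00  2.25336312e+01  1.02027863e+02 -9.82860612e-04
  5.54367548e+01  1.94339878e+01]
```

View pics/w2c.png

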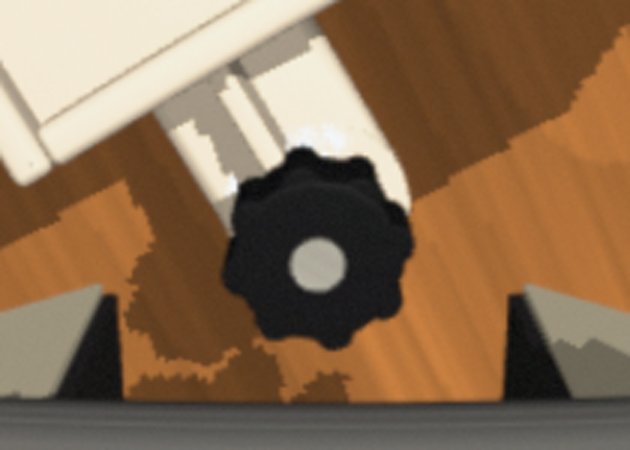

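The right knob sits centred between the fingers, with its centre at crop (318,265), which is full-image (326,268).

Run:
```python
from h import *
s=dict(tool_pos=np.array([485.88,19.24,118.74]),tool_rot=[180,0,63.8]);c=load('w2')
print(wray(c,s,326-.3,268.3-.3,82))
```

```text
[486.18453937  18.88519502  82.        ]
```

Request:
arm_command:
  increments:
    - [0,0,-35,0,0,0,50]
    - [0,0,-55,0,0,0,50]
    - [0,0,-61.8,0,0,0,50]
    - [0,0,-61.8,0,0,0,50]
    - [0,0,-61.8,0,0,0,30]
    - [0,0,-61.8,0,0,0,30]
    - [0,0,-61.8,0,0,0,30]
    - [0,0,-61.8,0,0,0,30]

```text
t: 25.7
tool_pos: [486.9, 19.2, 58.2]
tool_rot: [179.8, -0.1, 63.9]
wrist_force: [0.7, -0.1, 1.5]
gripper_width: 0.386
gripper_force: 12.0
```

Request:
arm_command:
  increments:
    - [0,0,0,0,0,0,30]
    - [0,0,0,0,0,6,30]
    - [0,0,0,0,0,12,30]
    - [0,0,0,0,0,18,30]
    - [0,0,0,0,0,24,30]
    - [0,0,0,0,0,30,30]
    - [0,0,0,0,0,32,30]
    - [0,0,0,0,0,32,30]

```text
t: 26.37
tool_pos: [487.1, 19.1, 58.1]
tool_rot: [179.8, 0.0, 96.0]
wrist_force: [1.3, 0.3, 5.9]
gripper_width: 0.39
gripper_force: 12.0
```

Request:
arm_command:
  increments:
    - [0,0,0,0,0,0,30]
    - [0,0,0,0,0,0,50]
    - [0,0,0,0,0,0,50]
    - [0,0,10,0,0,0,50]
    - [0,0,45,0,0,0,50]
    - [0,0,80,0,0,0,50]
    - [-10,35,82,0,0,-5,50]
    - [-20,75,82,0,0,-10,50]

```text
t: 27.03
tool_pos: [467.2, 93.5, 141.1]
tool_rot: [179.7, -0.0, 85.4]
wrist_force: [0.6, 1.1, -0.3]
gripper_width: 0.543
gripper_force: 0.0
```

Request:
arm_command:
  increments:
    - [0,35,0,0,0,0,50]
    - [0,75,0,0,0,0,50]
    - [0,115,0,0,0,0,50]
    - [0,150,0,0,0,0,50]
    - [0,185,0,0,0,0,50]
    - [0,220,0,0,0,0,50]
    - [-2,232,0,0,0,0,50]
    - [-2,232,0,0,0,0,50]

```text
t: 27.7
tool_pos: [462.6, 328.7, 138.3]
tool_rot: [-179.9, 0.0, 86.1]
wrist_force: [0.4, -0.8, -0.7]
gripper_width: 0.543
gripper_force: 0.0
```

Request:
arm_command:
  increments:
    - [0,0,-35,0,0,0,50]
    - [0,0,-70,0,0,0,50]
    - [0,0,-82,0,0,0,50]
    - [0,0,-82.5,0,0,0,50]
    - [0,0,-82.5,0,0,0,30]
    - [0,0,-82.5,0,0,0,30]
    - [0,0,-82.5,0,0,0,30]
    - [0,0,-82.5,0,0,0,30]

```text
t: 28.37
tool_pos: [464.4, 326.3, 58.0]
tool_rot: [179.9, -0.0, 85.9]
wrist_force: [-0.8, -0.9, 3.0]
gripper_width: 0.388
gripper_force: 12.0
```

Request:
arm_command:
  increments:
    - [0,0,0,0,0,0,30]
    - [0,0,0,0,0,-6,30]
    - [0,0,0,0,0,-12,30]
    - [0,0,0,0,0,-18,30]
    - [0,0,0,0,0,-24,30]
    - [0,0,0,0,0,-28,30]
    - [0,0,0,0,0,-28,30]
    - [0,0,0,0,0,-28,30]

```text
t: 29.03
tool_pos: [464.1, 326.4, 57.8]
tool_rot: [180.0, -0.1, 57.9]
wrist_force: [-2.2, -2.1, 6.7]
gripper_width: 0.392
gripper_force: 12.0
```

Request:
arm_command:
  increments:
    - [0,0,0,0,0,0,48]
    - [0,0,0,0,0,0,48]
    - [0,0,10,0,0,0,48]
    - [0,0,45,0,0,0,48]
    - [0,0,55,0,0,-7,30]
    - [0,0,55,0,0,-14,10]
    - [0,0,55,0,0,-21,0]
    - [0,0,55,0,0,-28,0]

```text
t: 29.7
tool_pos: [464.2, 326.5, 112.8]
tool_rot: [180.0, -0.1, 29.6]
wrist_force: [0.9, -0.3, -0.5]
gripper_width: 0.282
gripper_force: 0.0
```

Request:
arm_command:
  increments:
    - [-5,-15,0,0,0,-7,0]
    - [-12,-35,0,0,0,-14,0]
    - [-24.5,-55,0,0,0,-21,0]
    - [-24.5,-61.5,0,0,0,-26,0]
    - [-24.5,-61.5,-5,0,0,-26,0]
    - [-24.5,-61.5,-15,0,0,-26,0]
    - [-24.5,-61.5,-20.5,0,0,-26,0]
    - [-24.5,-61.5,-20.5,0,0,-26,0]

```text
t: 30.37
tool_pos: [439.4, 265.2, 89.9]
tool_rot: [180.0, 0.0, 4.1]
wrist_force: [0.6, 0.7, -0.2]
gripper_width: 0.006
gripper_force: 0.1
```

Request:
arm_command:
  increments:
    - [0,0,-1,0,0,0,0]
    - [0,0,-1,0,0,0,0]
    - [0,0,-1,0,0,0,0]

```text
t: 30.62
tool_pos: [439.3, 265.1, 89.9]
tool_rot: [180.0, 0.0, 4.0]
wrist_force: [-0.4, -1.7, -0.4]
gripper_width: 0.005
gripper_force: 0.0
```

Request:
arm_command:
  increments:
    - [0,0,-0.5,0,0,0,0]
    - [0,0,-0.5,0,0,0,0]
    - [0,0,-0.5,0,0,0,0]

```text
t: 30.87
tool_pos: [439.3, 265.0, 89.7]
tool_rot: [-180.0, -0.0, 3.9]
wrist_force: [-1.1, 1.3, 2.2]
gripper_width: 0.005
gripper_force: 1.3
```

Request:
arm_command:
  increments:
    - [0,0,-0.5,0,0,0,0]
    - [0,0,-0.5,0,0,0,0]
    - [0,0,-0.5,0,0,0,0]

```text
t: 31.12
tool_pos: [439.3, 265.0, 89.5]
tool_rot: [-180.0, -0.0, 3.9]
wrist_force: [-1.7, 0.9, 5.9]
gripper_width: 0.002
gripper_force: 3.1
```

Request:
arm_command:
  increments:
    - [0,0,-0.5,0,0,0,0]
    - [0,0,-0.5,0,0,0,0]
    - [0,0,-0.5,0,0,0,0]

```text
t: 31.37
tool_pos: [439.2, 265.0, 89.3]
tool_rot: [-180.0, -0.0, 3.9]
wrist_force: [-3.1, 1.4, 8.8]
gripper_width: 0.002
gripper_force: 4.5
```

Request:
arm_command:
  increments:
    - [0,0,8,0,0,0,0]
    - [2,-20,8,0,0,0,0]
    - [4,-55,8,0,0,0,0]
    - [7,-90,8,0,0,0,0]
    - [9,-125,8,0,0,0,0]
    - [11,-160,8,0,0,0,0]
    - [13.5,-189.5,8,0,0,0,0]
    - [13.5,-189.5,3,0,0,0,0]

```text
t: 32.03
tool_pos: [454.0, 70.9, 92.4]
tool_rot: [179.9, -0.1, 3.7]
wrist_force: [0.7, 1.0, 0.3]
gripper_width: 0.009
gripper_force: 0.0
```

Request:
arm_command:
  increments:
    - [0,0,-1,0,0,0,0]
    - [0,0,-1.5,0,0,0,0]
    - [0,0,-1.5,0,0,0,0]

```text
t: 32.28
tool_pos: [452.7, 76.0, 90.0]
tool_rot: [180.0, 0.0, 4.0]
wrist_force: [0.3, 0.3, -0.7]
gripper_width: 0.005
gripper_force: 0.0
```

Request:
arm_command:
  increments:
    - [0,0,-0.5,0,0,0,0]
    - [0,0,-0.5,0,0,0,0]
    - [0,0,-0.5,0,0,0,0]

```text
t: 32.53
tool_pos: [452.8, 76.1, 89.8]
tool_rot: [-180.0, -0.0, 4.0]
wrist_force: [-0.8, 0.9, 3.3]
gripper_width: 0.002
gripper_force: 1.6
```

Request:
arm_command:
  increments:
    - [0,0,-0.5,0,0,0,0]
    - [0,0,-0.5,0,0,0,0]
    - [0,0,-0.5,0,0,0,0]

```text
t: 32.78
tool_pos: [452.7, 76.0, 89.5]
tool_rot: [-180.0, -0.0, 4.0]
wrist_force: [-2.0, 3.3, 8.7]
gripper_width: 0.009
gripper_force: 3.7
```

Request:
arm_command:
  increments:
    - [0,0,-0.5,0,0,0,0]
    - [0,0,-0.5,0,0,0,0]
    - [0,0,-0.5,0,0,0,0]

```text
t: 33.03
tool_pos: [452.7, 76.0, 89.3]
tool_rot: [-180.0, -0.0, 4.0]
wrist_force: [-4.2, 2.6, 9.6]
gripper_width: 0.008
gripper_force: 5.4
```

Request:
arm_command:
  increments:
    - [0,0,10,0,0,0,0]
    - [15,15,12,0,0,0,0]
    - [40,40,12,0,0,0,0]
    - [65,65,12,0,0,0,0]
    - [90,90,12,0,0,0,0]
    - [108,103,12,0,0,0,0]
    - [108,103,5,0,0,0,0]
    - [108,103,-5,0,0,0,0]

```text
t: 33.7
tool_pos: [561.4, 179.3, 83.1]
tool_rot: [180.0, -0.1, 4.0]
wrist_force: [-0.5, -0.1, 0.2]
gripper_width: 0.006
gripper_force: 0.0
```

Request:
arm_command:
  increments:
    - [0,0,-1,0,0,0,0]
    - [0,0,-2,0,0,0,0]
    - [0,0,-3,0,0,0,0]
    - [0,0,-3,0,0,0,0]

```text
t: 34.03
tool_pos: [560.4, 177.7, 80.6]
tool_rot: [180.0, 0.0, 3.9]
wrist_force: [-0.2, -0.8, 0.4]
gripper_width: 0.004
gripper_force: 0.0
```

Request:
arm_command:
  increments:
    - [0,0,-0.5,0,0,0,0]
    - [0,0,-0.5,0,0,0,0]
    - [0,0,-0.5,0,0,0,0]

```text
t: 34.28
tool_pos: [560.9, 178.1, 80.4]
tool_rot: [180.0, -0.0, 3.9]
wrist_force: [0.9, -0.1, -0.1]
gripper_width: 0.002
gripper_force: 0.0
```

Request:
arm_command:
  increments:
    - [0,0,-0.5,0,0,0,0]
    - [0,0,-0.5,0,0,0,0]
    - [0,0,-0.5,0,0,0,0]

```text
t: 34.53
tool_pos: [561.0, 178.2, 79.9]
tool_rot: [180.0, -0.0, 3.9]
wrist_force: [-0.0, -0.5, 2.2]
gripper_width: 0.005
gripper_force: 1.3
```

Request:
arm_command:
  increments:
    - [0,0,-0.5,0,0,0,0]
    - [0,0,-0.5,0,0,0,0]
    - [0,0,-0.5,0,0,0,0]

```text
t: 34.78
tool_pos: [561.0, 178.2, 79.8]
tool_rot: [180.0, -0.0, 3.9]
wrist_force: [-1.2, -1.3, 6.6]
gripper_width: 0.004
gripper_force: 3.1
```

The rim readings are even on both sides and front to rear, and the body stays firm under a push, so the feet are set. Next come the eggs, starting with egg 1.

Request:
arm_command:
  increments:
    - [0,0,35,0,0,0,30]
    - [-5,-20,65,0,0,0,70]
    - [-10,-60,70,0,0,0,70]
    - [-15,-100,70,0,0,0,70]
    - [-20,-140,70,0,0,0,70]
    - [-25,-180,70,0,0,0,70]
    - [-30,-220,70,0,0,0,70]
    - [-32,-260,70,0,0,0,70]
  grip_force: 8

```text
t: 35.45
tool_pos: [527.9, -83.3, 149.1]
tool_rot: [-180.0, 0.0, 4.0]
wrist_force: [2.0, 0.5, 0.7]
gripper_width: 0.534
gripper_force: 0.0
```

Request:
arm_command:
  increments:
    - [0,-40,0,0,0,0,70]
    - [0,-80,0,0,0,0,70]
    - [0,-91.5,0,0,0,0,70]
    - [0,-91.5,0,0,0,0,70]
    - [0,-91.5,0,0,0,0,70]

```text
t: 35.87
tool_pos: [528.5, -173.2, 148.6]
tool_rot: [-180.0, 0.0, 3.8]
wrist_force: [0.6, 0.4, 0.4]
gripper_width: 0.763
gripper_force: 0.0
```

Run:
```python
from h import *
s=r.state();print(s['tool_pos'],s['tool_rot'],s['joint_positions'])
c=snap('wrist','w3.png')
```

```text
[ 528.54236084 -173.23798096  148.64347856] [-1.79952304e+02  3.50346194e-02  3.84529328e+00] [-2.60561693e+01  2.69968121e+01  8.88276817e+01  2.65188658e-02
  6.42296562e+01  6.00870112e+01]
```

View pics/w3.png

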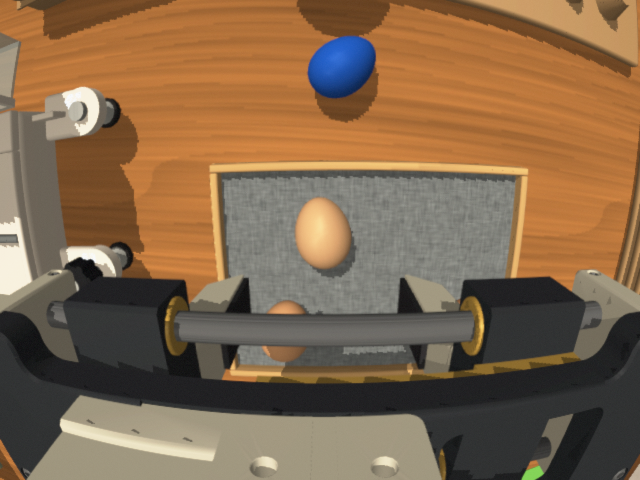

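The wrist view shows egg 1 at (323,232) inside the tray. The blue look-alike at (343,66) is outside the rim.

Run:
```python
from h import *
s=dict(tool_pos=np.array([528.54,-173.24,148.64]),tool_rot=[-179.95,0.035,3.845]);c=load('w3')
for u,v,z in[(323,232,27),(214,168,17),(523,172,17)]:print(wray(c,s,u,v,z))
```

```text
[ 527.37268142 -173.39042904   27.        ]
[571.83221536 -83.01915107  17.        ]
[ 590.1651485  -341.06402306   17.        ]
```

Request:
arm_command:
  increments:
    - [0,0,-35,0,0,1,64]
    - [0,0,-75,0,0,2,64]
    - [0,0,-110,0,0,2,64]
    - [0,0,-125,0,0,2,64]
    - [0,0,-130,0,0,2,64]
    - [0,0,-130,0,0,2,64]

```text
t: 36.42
tool_pos: [528.4, -171.3, 18.0]
tool_rot: [-179.9, 0.1, 6.1]
wrist_force: [0.6, -0.8, 0.6]
gripper_width: 0.701
gripper_force: 0.0
```

Request:
arm_command:
  increments:
    - [-0.5,-0.5,0,0,0,0,56]
    - [-0.5,-0.5,0,0,0,0,50]
    - [-0.5,-0.5,0,0,0,0,44]
    - [-0.5,-0.5,0,0,0,0,38]
    - [-0.5,-0.5,0,0,0,0,34]
    - [-0.5,-0.5,0,0,0,0,34]
    - [-0.5,-0.5,0,0,0,0,34]
  grip_force: 8

```text
t: 37.0
tool_pos: [529.1, -174.0, 20.3]
tool_rot: [179.9, -0.1, 5.9]
wrist_force: [-1.4, 1.3, 6.5]
gripper_width: 0.469
gripper_force: 8.0
```

Request:
arm_command:
  increments:
    - [0,0,0,0,0,0,34]
    - [0,0,3,0,0,0,34]
    - [0,0,8,0,0,0,34]
    - [0,0,16,0,0,0,34]
    - [0,0,30,0,0,0,34]
    - [0,0,40,0,0,0,34]

```text
t: 37.5
tool_pos: [528.5, -173.9, 60.3]
tool_rot: [180.0, -0.0, 5.9]
wrist_force: [0.1, -0.7, -0.4]
gripper_width: 0.469
gripper_force: 8.0
```

Request:
arm_command:
  increments:
    - [0,0,25,0,0,0,34]
    - [0,5,55,0,0,0,34]
    - [0,20,75,0,0,0,34]
    - [2,45,75,0,0,0,34]
    - [4,75,75,0,0,0,34]
    - [6,105,75,0,0,0,34]
    - [8,135,75,0,0,0,34]
    - [10,165,75,0,0,0,34]
  grip_force: 10

```text
t: 38.17
tool_pos: [538.3, -7.5, 134.9]
tool_rot: [180.0, -0.0, 5.9]
wrist_force: [1.0, -0.1, -0.9]
gripper_width: 0.464
gripper_force: 10.0
```

Request:
arm_command:
  increments:
    - [2,30,0,0,0,0,34]
    - [4,60,0,0,0,0,34]
    - [6,90,0,0,0,0,34]
    - [8,120,0,0,0,0,34]
    - [10,150,0,0,0,0,34]
    - [12,175,0,0,0,0,34]
    - [12,186,0,0,0,0,34]
    - [12,186,0,0,0,0,34]

```text
t: 38.83
tool_pos: [550.1, 179.4, 134.4]
tool_rot: [-180.0, -0.0, 6.1]
wrist_force: [-0.3, 0.4, -1.4]
gripper_width: 0.468
gripper_force: 10.0
```

Run:
```python
from h import *
s=r.state();print(s['tool_pos'],s['tool_rot'],s['gripper_width'],s['gripper_force'])
c=snap('wrist','w4.png');c=snap('top','top1.png')
a=cv2.imread('pics/w4.png');b=cv2.imread('pics/top1.png')
b=cv2.resize(b[140:310,160:370],(400,324));a=cv2.resize(a,(400,300))
cv2.imwrite('pics/j4.png',np.vstack([a[:276],b]))
```

```text
[550.08020321 179.39808498 134.41598671] [-1.79983173e+02 -2.82728142e-02  6.11848943e+00] 0.4678385794909446 10.000263330439338
```

View pics/j4.png

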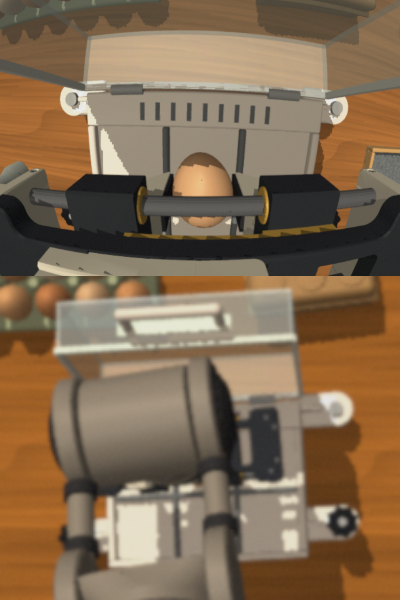

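The egg is held and centred between the rails of the rear middle cell. The incubator has not moved.

Request:
arm_command:
  increments:
    - [0,-1,-12,0,0,0,34]
    - [0,-1,-24,0,0,0,34]
    - [0,-1,-32,0,0,0,34]
    - [0,-1,-36,0,0,0,34]
    - [0,-1,-37.5,0,0,0,34]
    - [0,-1,-37.5,0,0,0,34]

```text
t: 39.43
tool_pos: [550.4, 175.6, 96.5]
tool_rot: [180.0, 0.0, 5.9]
wrist_force: [-0.8, -0.2, -0.4]
gripper_width: 0.469
gripper_force: 10.0
```

Request:
arm_command:
  increments:
    - [0,0,-0.7,0,0,0,34]
    - [0,0,-0.7,0,0,0,34]
    - [0,0,-0.7,0,0,0,34]

```text
t: 39.68
tool_pos: [550.6, 176.4, 96.3]
tool_rot: [180.0, -0.0, 5.9]
wrist_force: [-0.1, 0.2, 0.5]
gripper_width: 0.468
gripper_force: 10.0
```

Request:
arm_command:
  increments:
    - [0,0,-0.7,0,0,0,34]
    - [0,0,-0.7,0,0,0,34]
    - [0,0,-0.7,0,0,0,34]

```text
t: 39.93
tool_pos: [550.3, 176.4, 95.2]
tool_rot: [180.0, -0.0, 6.0]
wrist_force: [-0.4, -0.4, -0.2]
gripper_width: 0.464
gripper_force: 10.0
```

Request:
arm_command:
  increments:
    - [0,0,-0.7,0,0,0,34]
    - [0,0,-0.7,0,0,0,34]
    - [0,0,-0.7,0,0,0,34]

```text
t: 40.18
tool_pos: [550.5, 176.4, 94.9]
tool_rot: [180.0, -0.0, 5.9]
wrist_force: [-0.8, -0.5, 3.5]
gripper_width: 0.468
gripper_force: 10.0
```

Request:
arm_command:
  increments:
    - [0,0,-0.7,0,0,0,34]
    - [0,0,-0.7,0,0,0,34]
    - [0,0,-0.7,0,0,0,34]

```text
t: 40.43
tool_pos: [550.8, 176.4, 94.8]
tool_rot: [180.0, -0.1, 5.9]
wrist_force: [-2.2, -0.1, 8.1]
gripper_width: 0.471
gripper_force: 10.0
```

Request:
arm_command:
  increments:
    - [0,0,0.8,0,0,0,34]
    - [0,0,0.8,0,0,0,44]
    - [0,0,0.8,0,0,0,54]
    - [0,0,0.8,0,0,0,58]
    - [0,0,0.8,0,0,0,58]
    - [0,0,15,0,0,0,60]
    - [0,0,40,0,0,0,60]
    - [0,0,56,0,0,0,60]

```text
t: 41.1
tool_pos: [550.6, 176.3, 150.9]
tool_rot: [180.0, -0.0, 5.9]
wrist_force: [1.5, -0.3, -0.7]
gripper_width: 0.656
gripper_force: 0.0
```

Run:
```python
from h import *
s=r.state();print(s['tool_pos'],s['tool_rot'],s['gripper_width'])
c=snap('wrist','w5.png')
cv2.imwrite('pics/w5c.png',cv2.imread('pics/w5.png')[60:380:,100:540])
```

```text
[550.58170654 176.30573669 150.87567127] [ 1.79993974e+02 -1.79065824e-02  5.94335013e+00] 0.6556170852757197
```

View pics/w5c.png

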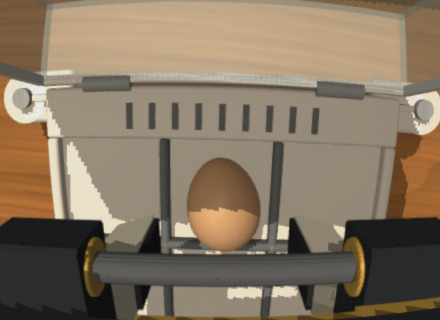

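Egg 1 lies between the rails in the rear middle cell. Now egg 2.

Request:
arm_command:
  increments:
    - [-5,-20,0,0,0,-2,60]
    - [-15,-55,0,0,0,-4,60]
    - [-25,-95,0,0,0,-6,60]
    - [-40,-135,0,0,0,-8,60]
    - [-55,-175,0,0,0,-10,60]
    - [-70,-210,0,0,0,-11,60]
    - [-85,-245,0,0,0,-11,60]
    - [-100,-280,0,0,0,-11,60]
  grip_force: 8

```text
t: 41.82
tool_pos: [449.1, -105.2, 149.4]
tool_rot: [180.0, 0.0, -5.1]
wrist_force: [0.9, -1.2, 0.5]
gripper_width: 0.653
gripper_force: 0.0
```

Request:
arm_command:
  increments:
    - [-10,-35,0,0,0,0,60]
    - [-10.5,-43,0,0,0,0,60]
    - [-10.5,-43,0,0,0,0,60]
    - [-10.5,-43,0,0,0,0,60]

```text
t: 42.15
tool_pos: [439.8, -146.5, 149.4]
tool_rot: [-180.0, 0.0, -5.1]
wrist_force: [-0.5, -0.3, -0.3]
gripper_width: 0.651
gripper_force: 0.0
```

```bash
cat >> h.py <<'E'
def egg(c,s,z=27):
    hsv=cv2.cvtColor(c['pixels'],cv2.COLOR_RGB2HSV); m=cv2.inRange(hsv,(3,90,60),(17,255,255)); m=cv2.morphologyEx(m,cv2.MORPH_OPEN,np.ones((5,5)))
    n,l,st,ce=cv2.connectedComponentsWithStats(m)
    for i in range(1,n):
        if st[i,4]>800: print(st[i],ce[i].round(0),wray(c,s,*ce[i],z).round(1))
E
python3 - <<'E'
from h import *
s=r.state();print(s['tool_pos'],s['tool_rot'],s['gripper_width'])
c=snap('wrist','w6.png');egg(c,s)
print('ref');s=dict(tool_pos=np.array([528.54,-173.24,148.64]),tool_rot=[-179.95,0.035,3.845]);egg(load('w3'),s)
E
```

```text
[ 439.83924915 -146.47637446  149.41558256] [-1.79964756e+02  2.14456269e-02 -5.14462969e+00] 0.6505658293217583
[   19     0   621   300 84801] [325. 120.] [ 524.3 -155.9   27. ]
[ 526   44   23  206 1419] [540. 144.] [ 499. -335.   27.]
[ 485  171   50   67 2630] [510. 205.] [ 448.8 -303.9   27. ]
[ 295  198   56   71 3039] [323. 234.] [ 437.1 -146.3   27. ]
[ 259  283  130   32 2592] [331. 303.] [ 377.4 -147.5   27. ]
[ 238  345  173   33 4842] [323. 361.] [ 319.7 -136.1   27. ]
ref
[     0      0    640    301 124086] [341. 113.] [ 619.4 -180.5   27. ]
[ 295  198   56   71 2633] [323. 235.] [ 525.3 -173.8   27. ]
[ 233  359  190   18 1698] [331. 370.] [ 399.7 -188.9   27. ]
```

Request:
arm_command:
  increments:
    - [-1,0,-35,0,0,0,55]
    - [-1,0,-75,0,0,0,55]
    - [-1,0,-110,0,0,0,55]
    - [-1,0,-126,0,0,0,55]
    - [-1,0,-131.5,0,0,0,55]
    - [-1,0,-131.5,0,0,0,55]
    - [-1,0,-131.5,0,0,0,55]

```text
t: 42.78
tool_pos: [439.7, -146.0, 18.8]
tool_rot: [180.0, -0.0, -5.0]
wrist_force: [0.6, 0.1, 0.5]
gripper_width: 0.6
gripper_force: 0.0
```

Request:
arm_command:
  increments:
    - [0,0,0,0,0,0,50]
    - [0,0,0,0,0,0,44]
    - [0,0,0,0,0,0,38]
    - [0,0,0,0,0,0,34]
    - [0,0,0,0,0,0,34]
    - [0,0,0,0,0,0,34]
    - [0,0,0,0,0,0,34]
  grip_force: 8

```text
t: 43.37
tool_pos: [439.6, -147.0, 19.3]
tool_rot: [180.0, -0.1, -5.1]
wrist_force: [-0.3, 1.8, 7.7]
gripper_width: 0.462
gripper_force: 8.0
```

Request:
arm_command:
  increments:
    - [0,0,0,0,0,0,34]
    - [0,0,3,0,0,0,34]
    - [0,0,8,0,0,0,34]
    - [0,0,16,0,0,0,34]
    - [0,0,30,0,0,0,34]
    - [0,0,50,0,0,0,34]
  grip_force: 10

```text
t: 43.87
tool_pos: [437.9, -146.3, 68.3]
tool_rot: [-179.9, 0.1, -5.1]
wrist_force: [0.7, 0.1, -0.3]
gripper_width: 0.459
gripper_force: 10.0
```

Request:
arm_command:
  increments:
    - [0,0,25,0,0,0,34]
    - [0,5,55,0,0,0,34]
    - [3,20,67,0,0,2,34]
    - [8,45,67,0,0,4,34]
    - [14,75,67,0,0,6,34]
    - [20,105,67,0,0,8,34]
    - [26,135,67,0,0,9,34]
    - [32,165,67,0,0,9,34]

```text
t: 44.53
tool_pos: [470.8, 19.6, 136.0]
tool_rot: [180.0, -0.0, 4.0]
wrist_force: [0.5, -0.4, -0.0]
gripper_width: 0.462
gripper_force: 10.0
```

```bash
cat >> h.py <<'E'
def moved(f):
    c=snap('top',f); a=cv2.imread('pics/top0.png');b=cv2.imread('pics/'+f)
    for n,(u,v) in dict(RR=(336,210),FR=(340,269),RL=(201,217),FL=(198,277)).items():
        t=a[v-12:v+13,u-14:u+15]; w=b[v-45:v+46,u-47:u+48]; R=cv2.matchTemplate(w,t,cv2.TM_CCOEFF_NORMED); _,s,_,p=cv2.minMaxLoc(R); print(n,round(s,3),p[0]-33,p[1]-33)
E
python3 - <<'E'
from h import *
s=r.state();print(s['tool_pos'],s['gripper_width'],s['gripper_force']); moved('top2.png')
E
```

```text
[470.78018089  19.62587049 136.0162631 ] 0.4620479974048907 9.998253255762393
RR 0.996 0 0
FR 0.459 -14 -33
RL 0.997 0 0
FL 0.967 0 0
```

Request:
arm_command:
  increments:
    - [3,25,0,0,0,0,34]
    - [8,50,0,0,0,0,34]
    - [14,75,0,0,0,0,34]
    - [14,84.5,0,0,0,0,34]
    - [14,84.5,-12,0,0,0,34]
    - [14,84.5,-25,0,0,0,34]
    - [14,84.5,-35,0,0,0,34]
    - [14,84.5,-39,0,0,0,34]

```text
t: 45.25
tool_pos: [483.8, 102.3, 95.3]
tool_rot: [180.0, 0.1, 3.9]
wrist_force: [-0.1, -0.1, -0.6]
gripper_width: 0.46
gripper_force: 10.0
```

Request:
arm_command:
  increments:
    - [0,0,-0.5,0,0,0,34]
    - [0,0,-0.5,0,0,0,34]
    - [0,0,-0.5,0,0,0,34]

```text
t: 45.5
tool_pos: [485.2, 102.5, 96.4]
tool_rot: [180.0, -0.1, 3.9]
wrist_force: [-0.7, 0.4, -0.5]
gripper_width: 0.462
gripper_force: 10.0
```

Request:
arm_command:
  increments:
    - [0,0,-0.6,0,0,0,34]
    - [0,0,-0.6,0,0,0,34]
    - [0,0,-0.6,0,0,0,34]

```text
t: 45.75
tool_pos: [485.0, 102.8, 95.5]
tool_rot: [180.0, -0.0, 3.9]
wrist_force: [0.6, 0.4, -0.7]
gripper_width: 0.461
gripper_force: 10.0
```

Request:
arm_command:
  increments:
    - [0,0,-0.6,0,0,0,34]
    - [0,0,-0.6,0,0,0,34]
    - [0,0,-0.6,0,0,0,34]

```text
t: 46.0
tool_pos: [484.8, 102.8, 94.5]
tool_rot: [180.0, 0.0, 3.9]
wrist_force: [0.1, -0.0, -0.3]
gripper_width: 0.465
gripper_force: 10.0
```

Request:
arm_command:
  increments:
    - [0,0,-0.5,0,0,0,34]
    - [0,0,-0.5,0,0,0,34]
    - [0,0,-0.5,0,0,0,34]

```text
t: 46.25
tool_pos: [484.9, 102.8, 94.1]
tool_rot: [180.0, -0.0, 3.9]
wrist_force: [-0.1, 0.0, -0.4]
gripper_width: 0.458
gripper_force: 10.0
```

Request:
arm_command:
  increments:
    - [0,0,-0.5,0,0,0,34]
    - [0,0,-0.5,0,0,0,34]
    - [0,0,-0.5,0,0,0,34]

```text
t: 46.5
tool_pos: [485.0, 102.8, 93.9]
tool_rot: [180.0, -0.0, 3.9]
wrist_force: [-1.1, -0.3, 3.6]
gripper_width: 0.463
gripper_force: 10.0
```

Request:
arm_command:
  increments:
    - [0,0,0.4,0,0,0,44]
    - [0,0,0.4,0,0,0,54]
    - [0,0,0.4,0,0,0,58]
    - [0,0,0.4,0,0,0,58]
    - [0,0,15,0,0,0,58]
    - [0,0,40,0,0,0,58]
    - [-2,-15,56,0,0,-2,58]
    - [-5,-50,57,0,0,-4,58]
  grip_force: 8

```text
t: 47.17
tool_pos: [481.8, 54.6, 153.5]
tool_rot: [-180.0, -0.4, 0.1]
wrist_force: [1.2, -0.7, 0.1]
gripper_width: 0.629
gripper_force: 0.0
```

Request:
arm_command:
  increments:
    - [-3,-38,0,0,0,-2,58]
    - [-6,-78,0,0,0,-4,58]
    - [-9,-118,0,0,0,-4.5,58]
    - [-12,-158,0,0,0,-4.5,58]
    - [-15,-198,0,0,0,-4.5,58]
    - [-18,-238,0,0,0,-4.5,58]
    - [-21,-278,0,0,0,-4.5,58]
    - [-24,-315,0,0,0,-4.5,58]

```text
t: 47.83
tool_pos: [455.2, -264.5, 150.5]
tool_rot: [180.0, -0.0, -4.6]
wrist_force: [1.8, -0.0, 0.1]
gripper_width: 0.634
gripper_force: 0.0
```

Request:
arm_command:
  increments:
    - [-5,-35,0,0,0,0,58]
    - [-5.5,-42,0,0,0,0,58]
    - [-5.5,-42,0,0,0,0,58]
    - [-5.5,-42,0,0,0,0,52]

```text
t: 48.17
tool_pos: [450.0, -303.7, 150.1]
tool_rot: [-179.9, 0.0, -4.6]
wrist_force: [0.1, 0.0, -0.0]
gripper_width: 0.597
gripper_force: 0.0
```

Run:
```python
from h import *
s=r.state();print(s['tool_pos'],s['tool_rot'],s['gripper_width'])
c=snap('wrist','w7.png');egg(c,s); moved('top3.png')
a=cv2.imread('pics/w7.png');b=cv2.imread('pics/top3.png')
cv2.imwrite('pics/j7.png',np.vstack([cv2.resize(a,(400,300)),cv2.resize(b[140:310,160:370],(400,300))]))
```

```text
[ 450.01690793 -303.67740914  150.09408197] [-1.79938718e+02  4.73549174e-02 -4.61602280e+00] 0.5971666050084967
[     0      0    640    304 113325] [365. 120.] [ 532.  -341.8   27. ]
[ 296  195   56   72 3110] [324. 232.] [ 448.8 -304.5   27. ]
[ 266  286  118   29 2491] [332. 303.] [ 387.3 -306.    27. ]
[ 245  346  152   32 4255] [321. 361.] [ 329.7 -292.2   27. ]
RR 0.997 0 0
FR 0.973 0 0
RL 0.997 0 0
FL 0.967 0 0
```

View pics/j7.png

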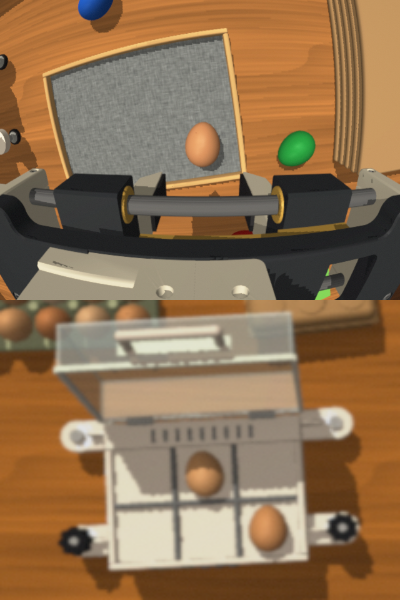

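Eggs 1 and 2 rest in cells 5 and 3, and the incubator is unmoved. The last tray egg is at (203,145) in the upper half, close to the right rim. The green look-alike is outside the tray.

Request:
arm_command:
  increments:
    - [-0.5,0,-35,0,0,0,52]
    - [-0.5,0,-75,0,0,0,52]
    - [-0.5,0,-110,0,0,0,52]
    - [-0.5,0,-125,0,0,0,52]
    - [-0.5,0,-130.5,0,0,0,52]
    - [-0.5,0,-130.5,0,0,0,52]
    - [-0.5,0,-130.5,0,0,0,52]

```text
t: 48.85
tool_pos: [450.7, -303.9, 21.1]
tool_rot: [179.9, -0.1, -4.5]
wrist_force: [1.0, -1.0, 0.1]
gripper_width: 0.567
gripper_force: 0.0
```

Request:
arm_command:
  increments:
    - [0,0,0,0,0,0,48]
    - [0,0,0,0,0,0,44]
    - [0,0,0,0,0,0,38]
    - [0,0,0,0,0,0,34]
    - [0,0,0,0,0,0,34]
    - [0,0,0,0,0,0,34]
    - [0,0,0,0,0,0,34]
  grip_force: 8

```text
t: 49.43
tool_pos: [450.6, -304.7, 21.3]
tool_rot: [179.9, -0.1, -4.6]
wrist_force: [-0.2, 1.5, 6.8]
gripper_width: 0.469
gripper_force: 8.0
```

Request:
arm_command:
  increments:
    - [0,0,0,0,0,0,34]
    - [0,0,3,0,0,0,34]
    - [0,0,8,0,0,0,34]
    - [0,0,16,0,0,0,34]
    - [0,0,30,0,0,0,34]
    - [0,0,50,0,0,0,34]
  grip_force: 10

```text
t: 49.93
tool_pos: [449.0, -303.6, 69.9]
tool_rot: [-179.9, 0.1, -4.6]
wrist_force: [-0.5, -1.0, -0.1]
gripper_width: 0.464
gripper_force: 10.0
```

Request:
arm_command:
  increments:
    - [0,0,25,0,0,0,34]
    - [0,5,55,0,0,0,34]
    - [1,20,80,0,0,2,34]
    - [2,45,92,0,0,4,34]
    - [4,75,92,0,0,6,34]
    - [5,105,92,0,0,8,34]
    - [6,135,92,0,0,8.5,34]
    - [8,165,92,0,0,8.5,34]

```text
t: 50.6
tool_pos: [457.4, -137.9, 162.8]
tool_rot: [180.0, -0.0, 3.9]
wrist_force: [1.6, -1.4, -0.2]
gripper_width: 0.458
gripper_force: 10.0
```

Request:
arm_command:
  increments:
    - [1,30,0,0,0,0,34]
    - [2,60,0,0,0,0,34]
    - [4,90,0,0,0,0,34]
    - [5,120,0,0,0,0,34]
    - [6,150,0,0,0,0,34]
    - [8,180,0,0,0,0,34]
    - [8,200,0,0,0,0,34]
    - [8,205,0,0,0,0,34]

```text
t: 51.27
tool_pos: [465.5, 68.4, 162.7]
tool_rot: [-180.0, -0.0, 4.1]
wrist_force: [-1.1, -0.2, -0.8]
gripper_width: 0.463
gripper_force: 10.0
```

Run:
```python
from h import *
s=r.state();print(s['tool_pos'],s['gripper_width'],s['gripper_force']); moved('top4.png')
```

```text
[465.50413698  68.43846432 162.65873461] 0.46310008632430655 10.000323920685332
RR 0.997 0 0
FR 0.639 16 2
RL 0.997 0 0
FL 0.967 0 0
```

Request:
arm_command:
  increments:
    - [2,30,0,0,0,0,34]
    - [4,65,0,0,0,0,34]
    - [6,100,0,0,0,0,34]
    - [8,135,0,0,0,0,34]
    - [9.5,162,0,0,0,0,34]
    - [9.5,175,0,0,0,0,34]
    - [9.5,177,-15,0,0,0,34]
    - [9.5,177,-30,0,0,0,34]

```text
t: 51.98
tool_pos: [476.2, 242.7, 132.5]
tool_rot: [180.0, -0.1, 4.0]
wrist_force: [-0.4, -0.4, -0.9]
gripper_width: 0.457
gripper_force: 10.0
```

Request:
arm_command:
  increments:
    - [0,0,-15,0,0,0,34]
    - [0,0,-25,0,0,0,34]
    - [0,0,-31,0,0,0,34]
    - [0,0,-34,0,0,0,34]
    - [0,0,-34,0,0,0,34]
    - [0,0,-34,0,0,0,34]

```text
t: 52.48
tool_pos: [475.8, 242.6, 98.6]
tool_rot: [-180.0, -0.0, 3.9]
wrist_force: [-0.3, -0.5, -0.3]
gripper_width: 0.462
gripper_force: 10.0
```

Request:
arm_command:
  increments:
    - [0,0,-0.6,0,0,0,34]
    - [0,0,-0.6,0,0,0,34]
    - [0,0,-0.6,0,0,0,34]

```text
t: 52.73
tool_pos: [475.6, 242.9, 97.9]
tool_rot: [-180.0, -0.0, 4.0]
wrist_force: [0.5, -0.3, 0.1]
gripper_width: 0.46
gripper_force: 10.0
```

Request:
arm_command:
  increments:
    - [0,0,-0.6,0,0,0,34]
    - [0,0,-0.6,0,0,0,34]
    - [0,0,-0.6,0,0,0,34]

```text
t: 52.98
tool_pos: [475.3, 242.9, 96.9]
tool_rot: [180.0, -0.0, 4.0]
wrist_force: [-0.3, -0.8, -1.9]
gripper_width: 0.462
gripper_force: 10.0
```

Request:
arm_command:
  increments:
    - [0,0,-0.6,0,0,0,34]
    - [0,0,-0.6,0,0,0,34]
    - [0,0,-0.6,0,0,0,34]

```text
t: 53.23
tool_pos: [475.3, 242.8, 96.2]
tool_rot: [180.0, 0.0, 3.9]
wrist_force: [0.5, 0.0, -0.7]
gripper_width: 0.46
gripper_force: 10.0
```

Request:
arm_command:
  increments:
    - [0,0,-0.6,0,0,0,34]
    - [0,0,-0.6,0,0,0,34]
    - [0,0,-0.6,0,0,0,34]

```text
t: 53.48
tool_pos: [475.4, 242.9, 95.9]
tool_rot: [-180.0, -0.0, 3.9]
wrist_force: [-0.8, -0.6, 2.8]
gripper_width: 0.461
gripper_force: 10.0
```

Request:
arm_command:
  increments:
    - [0,0,-0.6,0,0,0,34]
    - [0,0,-0.6,0,0,0,34]
    - [0,0,-0.6,0,0,0,34]

```text
t: 53.73
tool_pos: [475.5, 242.9, 95.7]
tool_rot: [-180.0, -0.0, 3.9]
wrist_force: [-1.8, 0.3, 6.2]
gripper_width: 0.462
gripper_force: 10.0
```

Request:
arm_command:
  increments:
    - [0,0,0.8,0,0,0,44]
    - [0,0,0.8,0,0,0,54]
    - [0,0,0.8,0,0,0,58]
    - [0,0,0.8,0,0,0,58]
    - [0,0,20,0,0,0,58]
    - [0,0,55,0,0,0,58]
    - [-10,-30,95,0,0,0,58]
    - [-20,-65,135,0,0,0,58]

```text
t: 54.4
tool_pos: [459.1, 191.9, 214.9]
tool_rot: [-180.0, 0.0, 4.1]
wrist_force: [0.7, -1.1, -0.4]
gripper_width: 0.63
gripper_force: 0.0
```

Request:
arm_command:
  increments:
    - [-5,-38,35,0,0,7,40]
    - [-10,-75,70,0,0,14,40]
    - [-15,-115,100,0,0,21,40]
    - [-20,-150,100,0,0,28,40]
    - [-25,-185,100,0,0,35,40]
    - [-30,-225,100,0,0,42,40]
    - [-30,-260,100,0,0,49,40]
    - [-30,-280,100,0,0,56,40]

```text
t: 55.07
tool_pos: [429.9, -72.7, 313.9]
tool_rot: [179.9, -0.0, 54.9]
wrist_force: [0.3, -0.4, -0.6]
gripper_width: 0.434
gripper_force: 0.0
```

Run:
```python
from h import *
s=r.state();print(s['tool_pos'],s['tool_rot'],s['joint_positions'],s['gripper_width']); moved('top5.png')
snap('scene','scene5.png')
a=cv2.imread('pics/top5.png')[140:300,180:340];b=cv2.imread('pics/scene5.png')[195:355,240:400]
f=lambda i:cv2.resize(i,(400,400),interpolation=cv2.INTER_CUBIC)
cv2.imwrite('pics/j8.png',np.hstack([f(a),f(b)]))
```

```text
[429.91121289 -72.69604887 313.92885611] [ 1.79948624e+02 -1.47151264e-02  5.48784741e+01] [-1.96897237e+01  6.60197613e+00  9.06016924e+01  5.17933532e-04
  8.27428916e+01  1.54317437e+01] 0.43364368677631093
RR 0.996 0 0
FR 0.973 0 0
RL 0.996 0 0
FL 0.967 0 0
```

View pics/j8.png

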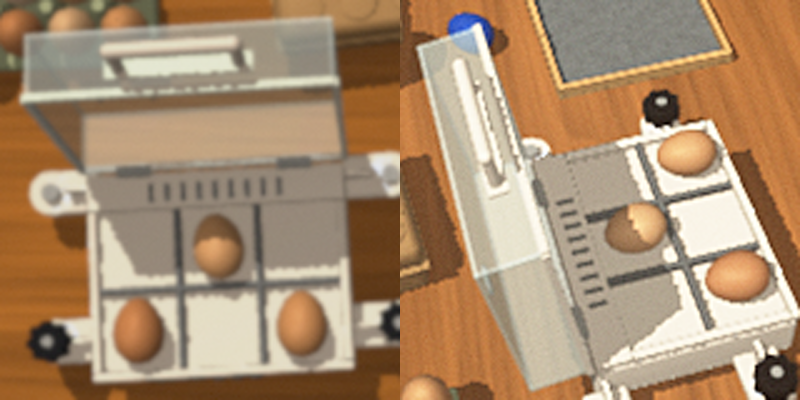

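All three eggs lie in separate cells: 1, 3 and 5. The handle bar runs (103,52) to (245,44) in the top crop and (460,62) to (490,180) in the scene crop. I'll triangulate it.

Run:
```python
from h import *
ct,cs=load('top5'),load('scene5')
from scipy.optimize import least_squares
qt=lambda u,v:np.array([u/2.5+180-.3,v/2.5+140-.3]); qs=lambda u,v:np.array([(u-400)/2.5+240-.3,v/2.5+195-.3])
a=qt(174,47.5);b=qs(475,121)
X=least_squares(lambda X:np.r_[proj(ct,X)-a,proj(cs,X)-b],[650,185,300]);print(X.x,X.fun)
p=[np.radians(4.155),515.2,175.4]
# hinge in inc coords: fit theta with hinge x=141-? try candidates
def barW(th,hx,y): 
    return W(p,(hx-(219*np.cos(th)-22*np.sin(th)),y,90+219*np.sin(th)+22*np.cos(th)))
for hx in(102,105,108,None):
    e=[(qt(103,52),45,ct),(qt(245,44),-45,ct),(qs(460,62),-45,cs),(qs(490,180),45,cs)]
    g=(lambda q:np.concatenate([proj(c,barW(q[0],q[1] if hx is None else hx,y))-uv for uv,y,c in e]))
    s=least_squares(g,[1.65,105]);print(hx,s.x,barW(s.x[0],s.x[1] if hx is None else hx,0),s.fun.round(1))
```

```text
[676.40505597 187.99186876 289.23437918] [-0.28407744  1.14845772 -1.18328421 -0.1562949 ]
102 [  1.74252282 105.        ] [675.87651717 187.07247756 302.01933255] [  2.4  -0.6  -4.2  -0.2  -0.4   1.1  -2.6 -10.2]
105 [  1.72806706 105.        ] [675.80573454 187.0673355  302.85148506] [  2.3  -0.7  -4.3  -0.2  -0.4   0.7  -2.6 -10.5]
108 [  1.71364455 105.        ] [675.73035986 187.06185984 303.63739827] [  2.2  -0.7  -4.3  -0.3  -0.4   0.4  -2.6 -10.8]
None [ 1.89160937 71.45111152] [676.16355177 187.09332942 290.8890363 ] [ 3.7  0.6 -3.5  1.1  0.1  5.1 -2.1 -6.2]
```

Request:
arm_command:
  increments:
    - [0,0,20,0,0,0,60]
    - [0,30,30,0,0,6,60]
    - [20,65,30,0,0,12,60]
    - [45,100,30,0,0,18,60]
    - [70,130,30,0,0,24,60]
    - [100,160,30,0,0,30,60]
    - [100,160,30,0,0,34,60]
    - [100,160,30,0,0,34,60]
  grip_force: 15

```text
t: 55.83
tool_pos: [530.9, 91.4, 342.0]
tool_rot: [-179.8, -0.0, 88.8]
wrist_force: [-0.3, 0.5, -0.7]
gripper_width: 0.656
gripper_force: 0.0
```

Request:
arm_command:
  increments:
    - [20,15,0,0,0,5,60]
    - [45,30,0,0,0,5,60]
    - [75,50,0,0,0,5,60]
    - [105,70,0,0,0,5,60]
    - [130,85,0,0,0,5,60]
    - [143,94,0,0,0,5,60]
    - [145,96,0,0,0,5,60]
    - [145,96,0,0,0,5,60]

```text
t: 56.5
tool_pos: [675.4, 184.9, 342.6]
tool_rot: [-179.9, 0.0, 93.4]
wrist_force: [-0.1, -0.0, -0.2]
gripper_width: 0.654
gripper_force: 0.0
```

Run:
```python
from h import *
s=r.state();print(s['tool_pos'],s['tool_rot'],s['joint_positions'],s['gripper_width'])
snap('wrist','w9.png');np.save('pics/s9.npy',np.r_[s['tool_pos'],s['tool_rot']]);moved('top9.png')
```

```text
[675.35486032 184.92092159 342.62477302] [-1.79911618e+02  1.47935454e-02  9.34487948e+01] [ 9.05180400e+00  3.86992891e+01  3.78991793e+01 -6.26658460e-03
  1.03490936e+02  5.60156344e+00] 0.654226705521714
RR 0.996 0 0
FR 0.945 0 0
RL 0.577 2 5
FL 0.448 -21 2
```

View pics/w9.png

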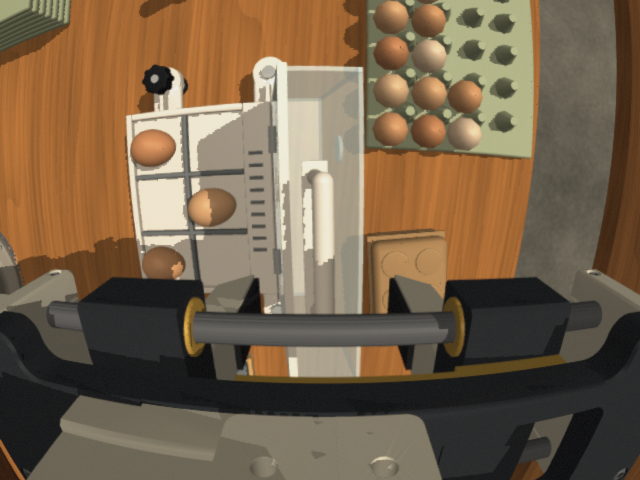

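The handle bar shows vertically at column about 323, centred between the fingers (250 and 395). Its far end is at (322,172).

Run:
```python
from h import *
a=np.load('pics/s9.npy');s=dict(tool_pos=a[:3],tool_rot=a[3:]);c=load('w9')
for z in(295,302,308):print(z,wray(c,s,322,174,z).round(1),wray(c,s,324,270,z).round(1))
```

```text
295 [670. 236. 295.] [674.5 180.  295. ]
302 [670.  236.6 302. ] [674.3 182.6 302. ]
308 [670.  237.2 308. ] [674.2 184.7 308. ]
```

Request:
arm_command:
  increments:
    - [0,0,-15,0,0,0,50]
    - [0,0,-30,0,0,0,50]
    - [0,0,-45,0,0,0,50]
    - [0,0,-53,0,0,0,50]
    - [0,0,-53,0,0,0,50]

```text
t: 57.02
tool_pos: [674.1, 183.9, 289.6]
tool_rot: [-179.8, 0.0, 93.5]
wrist_force: [-0.2, 0.2, 0.5]
gripper_width: 0.544
gripper_force: 0.0
```

Request:
arm_command:
  increments:
    - [0,0,-4,0,0,0,40]
    - [0,0,-4,0,0,0,25]
    - [0,0,-4,0,0,0,10]
    - [0,0,-4,0,0,0,5]
    - [0,0,-4,0,0,0,5]
    - [0,0,-4,0,0,0,5]
    - [0,0,-4,0,0,0,5]
    - [0,0,-4,0,0,0,5]
  grip_force: 15

```text
t: 57.68
tool_pos: [675.5, 184.8, 286.8]
tool_rot: [180.0, 0.0, 93.6]
wrist_force: [-1.1, -0.6, 0.6]
gripper_width: 0.126
gripper_force: 15.0
```

Request:
arm_command:
  increments:
    - [0,0,0,0,0,0,5]
    - [0,0,0,0,0,0,5]

```text
t: 57.85
tool_pos: [675.5, 184.9, 286.8]
tool_rot: [180.0, 0.0, 93.6]
wrist_force: [0.0, -0.2, 2.1]
gripper_width: 0.123
gripper_force: 15.0
```

Run:
```python
import numpy as np
ph=np.radians(np.linspace(104.93,5.74,33)); X=-(220.1*np.cos(ph)); Z=220.1*np.sin(ph)
P=np.c_[(X-X[0])*.9974,(X-X[0])*.0724,Z-Z[0]]
for k in range(0,32,8): print(k,(P[k+1:k+9]-P[k]).round(1).tolist())
print(P[-1])
```

```text
0 [[-11.6, -0.8, 2.8], [-23.2, -1.7, 4.9], [-35.0, -2.5, 6.4], [-46.9, -3.4, 7.2], [-58.7, -4.3, 7.4], [-70.6, -5.1, 7.0], [-82.4, -6.0, 5.9], [-94.2, -6.8, 4.2]]
8 [[-11.6, -0.8, -2.4], [-23.1, -1.7, -5.3], [-34.5, -2.5, -8.9], [-45.6, -3.3, -13.2], [-56.4, -4.1, -18.0], [-67.0, -4.9, -23.4], [-77.3, -5.6, -29.3], [-87.2, -6.3, -35.8]]
16 [[-9.6, -0.7, -7.0], [-18.8, -1.4, -14.6], [-27.5, -2.0, -22.6], [-35.9, -2.6, -31.1], [-43.7, -3.2, -40.0], [-51.1, -3.7, -49.4], [-57.9, -4.2, -59.1], [-64.2, -4.7, -69.2]]
24 [[-5.8, -0.4, -10.4], [-10.9, -0.8, -21.1], [-15.5, -1.1, -32.1], [-19.5, -1.4, -43.3], [-22.9, -1.7, -54.7], [-25.7, -1.9, -66.3], [-27.8, -2.0, -78.0], [-29.3, -2.1, -89.8]]
[-274.98587833  -19.96087587 -190.65654226]
```

Request:
arm_command:
  increments:
    - [-11.6,-0.8,2.8,0,0,0,5]
    - [-23.2,-1.7,4.9,0,0,0,5]
    - [-35,-2.5,6.4,0,0,0,5]
    - [-46.9,-3.4,7.2,0,0,0,5]
    - [-46.9,-3.4,7.2,0,0,0,5]

```text
t: 58.27
tool_pos: [627.9, 181.4, 295.0]
tool_rot: [179.9, 0.0, 93.6]
wrist_force: [2.4, -0.2, 1.1]
gripper_width: 0.119
gripper_force: 15.0
```

Request:
arm_command:
  increments:
    - [-11.8,-0.9,0.2,0,0,0,5]
    - [-23.7,-1.7,-0.2,0,0,0,5]
    - [-35.5,-2.6,-1.3,0,0,0,5]
    - [-47.3,-3.4,-3,0,0,0,5]

```text
t: 58.6
tool_pos: [582.2, 178.1, 291.3]
tool_rot: [179.8, -0.0, 93.6]
wrist_force: [2.0, -0.0, 2.3]
gripper_width: 0.121
gripper_force: 15.0
```

Request:
arm_command:
  increments:
    - [-11.6,-0.8,-2.4,0,0,0,5]
    - [-23.1,-1.7,-5.3,0,0,0,5]
    - [-34.5,-2.5,-8.9,0,0,0,5]
    - [-45.6,-3.3,-13.2,0,0,0,5]
    - [-56.4,-4.1,-18,0,0,0,5]
    - [-67,-4.9,-23.4,0,0,0,5]
    - [-77.3,-5.6,-29.3,0,0,0,5]
    - [-87.2,-6.3,-35.8,0,0,0,5]

```text
t: 59.27
tool_pos: [494.8, 171.8, 255.2]
tool_rot: [179.9, -0.0, 93.6]
wrist_force: [1.6, 0.3, 1.6]
gripper_width: 0.127
gripper_force: 15.0
```

Request:
arm_command:
  increments:
    - [-9.6,-0.7,-7,0,0,0,5]
    - [-18.8,-1.4,-14.6,0,0,0,5]
    - [-27.5,-2,-22.6,0,0,0,5]
    - [-35.9,-2.6,-31.1,0,0,0,5]
    - [-43.7,-3.2,-40,0,0,0,5]
    - [-51.1,-3.7,-49.4,0,0,0,5]
    - [-57.9,-4.2,-59.1,0,0,0,5]
    - [-64.2,-4.7,-69.2,0,0,0,5]

```text
t: 59.93
tool_pos: [430.6, 167.2, 185.7]
tool_rot: [179.9, -0.0, 93.6]
wrist_force: [2.3, 1.4, 1.7]
gripper_width: 0.125
gripper_force: 15.0
```

Request:
arm_command:
  increments:
    - [-5.8,-0.4,-10.4,0,0,0,5]
    - [-10.9,-0.8,-21.1,0,0,0,5]
    - [-15.5,-1.1,-32.1,0,0,0,5]
    - [-19.5,-1.4,-43.3,0,0,0,5]
    - [-22.9,-1.7,-54.7,0,0,0,5]
    - [-25.7,-1.9,-66.3,0,0,0,5]
    - [-27.8,-2,-78,0,0,0,5]
    - [-28.5,-2.1,-83,0,0,0,5]

```text
t: 60.6
tool_pos: [402.0, 165.2, 101.8]
tool_rot: [180.0, -0.0, 93.6]
wrist_force: [0.8, 1.9, 2.0]
gripper_width: 0.124
gripper_force: 15.0
```

Request:
arm_command:
  increments:
    - [-0.3,0,-2,0,0,0,5]
    - [-0.5,0,-4,0,0,0,5]
    - [-0.5,0,-4,0,0,0,5]

```text
t: 60.85
tool_pos: [401.6, 165.1, 98.9]
tool_rot: [179.9, -0.0, 93.6]
wrist_force: [2.0, 1.8, -1.9]
gripper_width: 0.121
gripper_force: 15.0
```

Request:
arm_command:
  increments:
    - [-0.2,0,-1.5,0,0,0,5]
    - [-0.2,0,-3,0,0,0,5]
    - [-0.2,0,-3,0,0,0,5]

```text
t: 61.1
tool_pos: [401.1, 165.1, 95.9]
tool_rot: [179.9, -0.0, 93.6]
wrist_force: [3.0, 3.3, 0.0]
gripper_width: 0.121
gripper_force: 15.0
```

Request:
arm_command:
  increments:
    - [0,0,-1,0,0,0,5]
    - [0,0,-1,0,0,0,5]

```text
t: 61.27
tool_pos: [401.1, 165.0, 94.9]
tool_rot: [179.9, -0.0, 93.6]
wrist_force: [2.7, 3.3, 0.2]
gripper_width: 0.12
gripper_force: 15.0
```

Request:
arm_command:
  increments:
    - [0,0,-1,0,0,0,5]
    - [0,0,-1,0,0,0,5]

```text
t: 61.43
tool_pos: [400.9, 165.0, 93.8]
tool_rot: [180.0, -0.0, 93.6]
wrist_force: [2.0, 3.3, -0.1]
gripper_width: 0.122
gripper_force: 15.0
```

Request:
arm_command:
  increments:
    - [0,0,-1,0,0,0,5]
    - [0,0,-1,0,0,0,5]

```text
t: 61.6
tool_pos: [400.6, 165.0, 93.0]
tool_rot: [180.0, -0.0, 93.6]
wrist_force: [0.6, 2.0, 6.0]
gripper_width: 0.123
gripper_force: 15.0
```

Request:
arm_command:
  increments:
    - [0,0,-1,0,0,0,5]
    - [0,0,-1,0,0,0,5]

```text
t: 61.77
tool_pos: [400.4, 165.0, 92.4]
tool_rot: [-180.0, -0.0, 93.6]
wrist_force: [-2.3, 1.5, 13.4]
gripper_width: 0.123
gripper_force: 15.0
```

Request:
arm_command:
  increments:
    - [0,0,1,0,0,0,20]
    - [0,0,1,0,0,0,24]
    - [0,0,1,0,0,0,24]
    - [0,0,1,0,0,0,24]
    - [0,0,10,0,0,0,24]
    - [0,0,30,0,0,0,24]
    - [0,0,60,0,0,0,20]
    - [0,0,60,0,0,0,0]

```text
t: 62.43
tool_pos: [402.8, 165.3, 155.5]
tool_rot: [179.6, -0.0, 93.6]
wrist_force: [1.1, 0.6, 0.8]
gripper_width: 0.185
gripper_force: 0.0
```

Request:
arm_command:
  increments:
    - [0,0,0,0,0,0,0]
    - [0,0,-10,0,0,0,0]
    - [0,0,-22,0,0,0,0]
    - [0,0,-28,0,0,0,0]
    - [0,0,-28,0,0,0,0]

```text
t: 62.85
tool_pos: [399.0, 164.5, 121.7]
tool_rot: [-179.7, 0.0, 93.6]
wrist_force: [-0.5, -0.6, 0.5]
gripper_width: 0.003
gripper_force: 0.0
```

Request:
arm_command:
  increments:
    - [0,0,-1.5,0,0,0,0]
    - [0,0,-3,0,0,0,0]
    - [0,0,-3,0,0,0,0]

```text
t: 63.1
tool_pos: [400.7, 164.9, 120.7]
tool_rot: [180.0, 0.0, 93.6]
wrist_force: [-1.7, 0.3, 0.1]
gripper_width: 0.007
gripper_force: 0.0
```

Request:
arm_command:
  increments:
    - [0,0,-1,0,0,0,0]
    - [0,0,-2,0,0,0,0]
    - [0,0,-2,0,0,0,0]

```text
t: 63.35
tool_pos: [400.7, 164.9, 118.8]
tool_rot: [180.0, -0.0, 93.6]
wrist_force: [0.2, -0.1, 0.2]
gripper_width: 0.006
gripper_force: 0.0
```

Request:
arm_command:
  increments:
    - [0,0,-0.6,0,0,0,0]
    - [0,0,-0.6,0,0,0,0]
    - [0,0,-0.6,0,0,0,0]

```text
t: 63.6
tool_pos: [400.7, 164.9, 118.2]
tool_rot: [180.0, 0.0, 93.6]
wrist_force: [-0.8, 0.1, -0.2]
gripper_width: 0.004
gripper_force: 0.0
```

Request:
arm_command:
  increments:
    - [0,0,-0.6,0,0,0,0]
    - [0,0,-0.6,0,0,0,0]
    - [0,0,-0.6,0,0,0,0]

```text
t: 63.85
tool_pos: [400.7, 164.9, 117.6]
tool_rot: [180.0, -0.0, 93.6]
wrist_force: [0.8, -0.6, 0.6]
gripper_width: 0.006
gripper_force: 0.1
```

Request:
arm_command:
  increments:
    - [0,0,-0.6,0,0,0,0]
    - [0,0,-0.6,0,0,0,0]
    - [0,0,-0.6,0,0,0,0]

```text
t: 64.1
tool_pos: [400.7, 164.9, 117.2]
tool_rot: [180.0, 0.0, 93.6]
wrist_force: [-3.2, 0.3, 3.9]
gripper_width: 0.002
gripper_force: 2.3
```

Request:
arm_command:
  increments:
    - [0,0,-0.8,0,0,0,0]
    - [0,0,-0.8,0,0,0,0]
    - [0,0,-0.8,0,0,0,0]
    - [0,0,15,0,0,0,0]
    - [0,0,50,0,0,0,0]
    - [0,-20,85,0,0,0,0]
    - [0,-55,120,0,0,0,0]
    - [0,-90,130,0,0,0,0]

```text
t: 64.77
tool_pos: [401.9, 76.8, 249.7]
tool_rot: [179.7, -0.0, 93.8]
wrist_force: [1.0, 0.1, 1.0]
gripper_width: 0.001
gripper_force: 0.0
```

Request:
arm_command:
  increments:
    - [0,-35,0,0,0,0,0]
    - [0,-75,0,0,0,0,0]
    - [0,-115,0,0,0,0,0]
    - [0,-150,0,0,0,0,0]
    - [0,-180,0,0,0,0,0]
    - [0,-200,0,0,0,0,0]
    - [0,-200,0,0,0,0,0]
    - [0,-200,0,0,0,0,0]

```text
t: 65.43
tool_pos: [400.5, -124.1, 246.0]
tool_rot: [-180.0, -0.0, 93.4]
wrist_force: [-0.9, 0.8, -0.3]
gripper_width: 0.003
gripper_force: 0.0
```

Run:
```python
from h import *
s=r.state();print(s['t'],s['tool_pos']);moved('top10.png')
snap('scene','scene10.png')
a=cv2.imread('pics/top10.png')[130:330,120:440];b=cv2.imread('pics/scene10.png')[195:395,190:430]
cv2.imwrite('pics/j10.png',np.hstack([cv2.resize(a,(450,281)),cv2.resize(b,(337,281))]))
```

```text
65.4333 [ 400.49285957 -124.12881192  245.98099317]
RR 0.906 0 0
FR 0.86 0 0
RL 0.91 0 0
FL 0.92 0 0
```

View pics/j10.png

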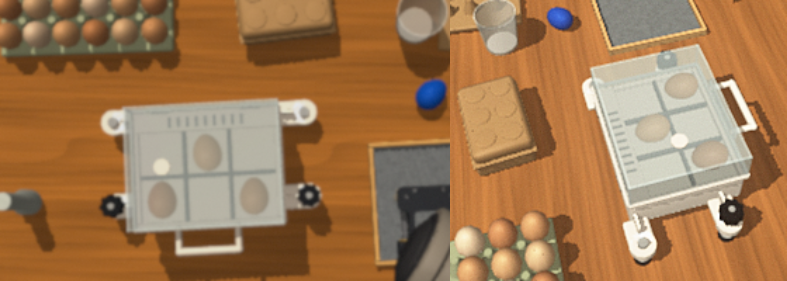

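The lid is shut over the three eggs, which lie in separate cells. The tray is empty, and the carton, cup and torch are where they were. Handing in.

```bash
python3 -c "
from h import *
print(r.sign_off())"
```

```text
the job is handed in; nothing more can be done
None
```

The job is handed in: by touch and camera checks the incubator stands level and firm, all three eggs from the tray lie in their own cells (1, 3 and 5), and the lid is fully shut.

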